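# Lay out flight equipment for a balance check

### The job

Lay out the flight equipment on the model aircraft's plywood deck for a balance check: the blue battery centred over the red balance line, on the deck's centreline; the brass ballast centred on top of the battery; the black finned speed controller on the centreline between the battery and the motor; and the orange receiver between the battery and the black servo, level with the servo. Battery, controller and receiver lie flat on the deck, upright, with their long sides running nose to tail; set them down gently, without dropping them, and let go of everything.

Things in the scene. Friction and masses are not known exactly. Their poses are not given: they have to be found in the camera images.
- airframe: Fixed plywood deck, 250 (x) by 200 (y) mm, top 20 mm above the bench. Origin: bench level under its centre; +x to the nose, +y to its left, centreline y = 0. Firewall at x = 125 to 131 mm, 62 mm above the bench; ahead of it a black and red motor, axis 40 mm up, to x = 207 mm. Red edge rails stand 4 mm above the deck. The nose points away from the robot, up to 69 degrees to either side.
- balance_mark: Red line, 130 mm long and 5 mm wide, painted crosswise on the deck (0.8 mm thick, look only). Origin: its midpoint, on the deck's centreline, at the height of the deck top. Axes parallel to the deck's. Its place along the deck varies from start to start.
- servo: Fixed black servo with a white arm on top; 40 mm along the deck (52 mm over its lugs), 22 mm across, 34 mm high above the deck. Stands 83 mm off the deck's centreline, on its left or right side. Origin: centre of its underside, on the deck top; axes parallel to the deck's.
- regulator: Fixed voltage regulator, green with silver fins, 44 mm along the deck, 22 mm across, 26 mm high. On the opposite side of the deck from the servo, 83 mm off the centreline. Nothing is to go beside it. Origin: centre of its underside, on the deck top; axes parallel to the deck's.
- battery: Loose blue battery pack with white ends and a yellow band round its sides, a rigid block 100 (x) by 36 (y) by 28 (z) mm, 130 to 250 g. Origin: centre of its underside; z up. Lies flat on the bench, its long axis across the robot's view (world y) within 26 degrees. Grasp it across its 36 mm width.
- controller: Loose black speed controller with silver cooling fins running lengthwise on top, a rigid block 56 (x) by 32 (y) by 20 (z) mm (16 mm body, 4 mm fins), about 60 g. Origin: centre of its underside; z up. Lies flat on the bench, long axis along world y within 26 degrees.
- receiver: Loose orange receiver, black strip on one end of its top, a rigid block 46 (x) by 26 (y) by 14 (z) mm, 25 g. Origin: centre of its underside; z up. Flat on the bench, long axis along world y within 26 degrees. The gap between a centred battery and the servo is 54 mm, so in place it is best held by its two ends (fingers ahead of and behind it along the deck).
- ballast: Loose brass ballast disc, 32 mm diameter, 16 mm high, about 105 g, with a small dimple in its top. Origin: centre of its underside; z up.
Things that resemble listed ones, but are neither listed nor needed, are in the scene too. Leave any purple look-alike of the ballast alone.

How it is judged:
By the outcome, as a careful person would: the job done as asked, in the order asked, and still so for the second after the job is handed in, with the robot touching nothing.
It also fails if it takes over 115 s, if anything falls off the work surface, if the arm or the gripper's body presses on something with over 40 N, if the wrist force passes 120 N, or if a joint passes its speed limit or range.

### The arm

A 6-joint arm with a two-finger parallel gripper is mounted at the origin on the work surface. World frame = base frame: x ahead of the robot, y to its left, z up, the work surface at z = 0. Lengths are in m, angles in rad, forces in N, time in s.
With the tool pointing down it reaches from about 0.4 to 0.825 m from the base axis. Payload 7 kg.
Tool frame: the origin (TCP) lies between the finger pads; the fingertips stand 22 mm ahead of it and the grasp point (between the pads) lies 3 mm ahead of it; z points along the fingers, y is the direction in which the jaws open and shut (so a half turn about z gives the same grasp; the last joint's range is limited). The gripper opens to 88 mm and grips with 3 to 60 N. Pads are 19 mm wide; open, the fingers measure 130 mm over their backs; the gripper's body (78 mm by 193 mm) begins 47 mm behind the grasp point.
Start: joints at [1.41, 0.359, 0.012, 0, -1.224, -0.288], TCP at [0.293, 0.608, 0.249] pointing down, gripper open.
Joint ranges: [-3.07, 3.07], [-1.43, 2.12], [-1.02, 1.25], [-3.03, 1.67], [-3.05, -0], [-3.03, 3.03]. Speed limits (rad/s): [2.39, 2.39, 3.01, 3.14, 3.14, 3.14].

### API

Orientations are given as [roll, pitch, yaw] about the fixed x, y, z axes, in that order (R = Rz(yaw) Ry(pitch) Rx(roll)).
In Python, from station import arm, optics gives the robot as it stands. The module is installed in compiled form; this text tells all that it offers.
- The arm moves only by the tool jog_arm, never from a script. Its argument "motion" is a list that holds one entry, the list of rows, each a list of 7 numbers: the shift along the tool's x, y, z in m, then the turn, a rotation vector about the tool's x, y, z in degrees, then the finger opening in m, from 0 to 0.0876. In form: [[[x, y, z, rx, ry, rz, grip], ...]]. A call has 1 to 8 rows; each row is the pose to reach, as a shift and turn from the pose measured when the call began, along the tool's axes at that moment; what a row does not reach only later rows make up. A row lasts 1/10 s, in which the tool goes at most 50 mm and 8.59 degrees, less where a joint would pass 70% of its speed; a pose out of reach is approached as far as the arm can. A call with a gripper value outside its range is refused whole. The fingers move at their own pace and stop on an object; "newtons" is the grip in N (left out, the last holds). Time passes only in rows, so rows that repeat a pose let the fingers close. It gives the time, the measured TCP pose, the force and the opening at its end, in the units of the state.
- arm.get_state(): the state, without advancing time (a new reading comes with each control period).
- optics.grab_frame(name): name is "scene" or "top"; returns the picture (480x640x3 uint8, red, green, blue); there is no depth.
- optics.camera_model(name): a dict with "mtx" (3x3 intrinsics, pixels), "R" (3x3) and "t" (3): a world point X has camera coordinates R X + t. Camera axes: x right, y down, z forward; pixel columns grow to the right and rows downward; lengths in m; the calibration is good to about 2 mm. A picture is of the moment at which its call begins. camera_model takes no time and is no camera call.
- arm.job_done(): hands the job in, once; it reports no verdict.
The state is a dict: "t": time; "q": joint angles; "qd": joint speeds; "joint_efforts": joint torques, N m; "eef_pos": TCP position; "ee_rot": TCP orientation; "force": force on the tool from outside, world axes, zero at the start; "moment": the same for the moment, N m; "width": finger opening in m.
Only numpy, scipy, OpenCV 4.12 (cv2) and the standard library are available. Lean on these libraries where they do the work, as an engineer would, in place of code of your own. Each camera call takes 0.05 s, during which the arm holds its last target.

## Working session

There is one attempt and no reset: what is moved stays moved. The work goes in short steps, Python scripts to look and compute and a tool call to move; the robot and the scene stay as the last step left them, time stands still between calls to the robot, and variables do not carry over. Pictures are saved under pics/ and viewed, and the job is handed in when it is done.

Besides the shell and the picture viewer there is one more tool, called as name([rows], argument=value, ...), one row to a line, values as JSON. jog_arm: Moves the arm, as the interface text tells. Its arguments: {"type":"object","properties":{"motion":{"type":"array","items":{"type":"array","items":{"type":"array","items":{"type":"number"}}}},"newtons":{"type":"number"}},"required":["motion"]}

```bash
mkdir -p pics; python3 - <<'E'
from station import arm, optics
import cv2, numpy as np
print(arm.get_state())
for n in ("scene","top"):
    m=optics.camera_model(n); print(n,m)
    cv2.imwrite(f"pics/{n}0.png",optics.grab_frame(n)[:,:,::-1])
E
```

```text
{'t': 0.0, 'q': array([ 1.41012532e+00,  3.59384399e-01,  1.10600749e-02, -3.78677774e-04,
       -1.22411219e+00, -2.88057205e-01]), 'qd': array([ 0.00029551, -0.00193917, -0.00117279, -0.00089847,  0.00070212,
       -0.00045496]), 'joint_efforts': array([-1.01523074e-03, -5.82722890e+01,  2.93060213e+01,  6.99709520e+00,
        6.92052490e-03, -1.62214396e-04]), 'eef_pos': array([0.292669  , 0.60773794, 0.24761966]), 'ee_rot': array([ 3.13991891e+00, -1.24695650e-04, -4.48857072e-01]), 'force': array([ 0.605052  ,  0.22586149, -0.51039518]), 'moment': array([-0.0277282 , -0.02754029,  0.0139381 ]), 'width': 0.08762252153576328}
scene {'mtx': array([[474.02770253,   0.        , 318.4168372 ],
       [  0.        , 474.02770253, 233.49504009],
       [  0.        ,   0.        ,   1.        ]]), 'R': array([[-0.81925078,  0.57329272, -0.01279104],
       [ 0.352061  ,  0.48524725, -0.80036751],
       [-0.45263805, -0.66020494, -0.5993732 ]]), 't': array([ 0.39831402, -0.14941219,  1.26981477])}
top {'mtx': array([[568.47426993,   0.        , 322.91424669],
       [  0.        , 568.47426993, 233.45469352],
       [  0.        ,   0.        ,   1.        ]]), 'R': array([[-0.0251119 , -0.9996433 , -0.00909201],
       [-0.99768764,  0.02563528, -0.06294608],
       [ 0.0631567 ,  0.00749029, -0.99797551]]), 't': array([0.00612008, 0.50733617, 1.2114163 ])}
```

View pics/scene0.png

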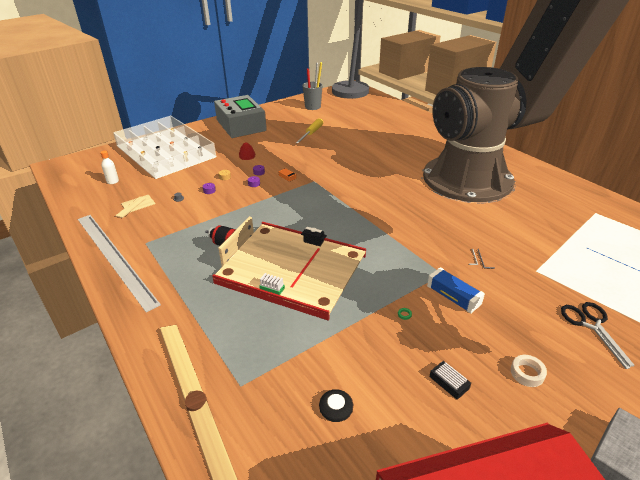

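View pics/top0.png

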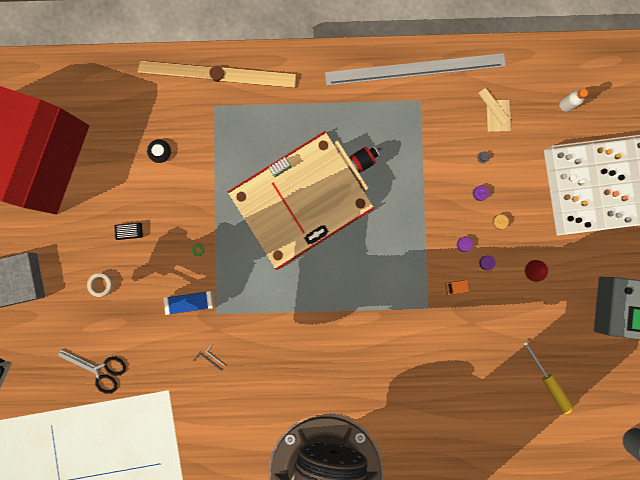

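The top view shows the battery at (188,302), the controller at (128,231), and the orange receiver at (457,287). The deck has its nose up-right, the servo at (316,235), the regulator at (280,166) and the red line from (273,183) to (304,232). Ballast candidates are the brass/yellow disc at (501,222), purple discs at (481,192), (466,244) and (487,262), and a grey disc at (484,157). Only the disc at (501,222) is brass-coloured. I'll confirm that in an enlarged crop.

```bash
python3 - <<'E'
import cv2, numpy as np
t=cv2.imread("pics/top0.png"); s=cv2.imread("pics/scene0.png")
a=cv2.resize(t[130:310,430:570],None,fx=2.8,fy=2.8,interpolation=cv2.INTER_CUBIC)
b=cv2.resize(s[130:215,160:310],None,fx=2.6,fy=2.6,interpolation=cv2.INTER_CUBIC)
c=np.zeros((max(a.shape[0],b.shape[0]),a.shape[1]+b.shape[1],3),np.uint8); c[:a.shape[0],:a.shape[1]]=a; c[:b.shape[0],a.shape[1]:]=b
cv2.imwrite("pics/crop1.png",c)
d=cv2.resize(t[120:280,215:390],None,fx=4,fy=3.7,interpolation=cv2.INTER_CUBIC); cv2.imwrite("pics/crop2.png",d)
e=cv2.resize(t[205:325,100:225],None,fx=4.5,fy=4.5,interpolation=cv2.INTER_CUBIC); cv2.imwrite("pics/crop3.png",e)
E
```

```text
(no output)
```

View pics/crop1.png

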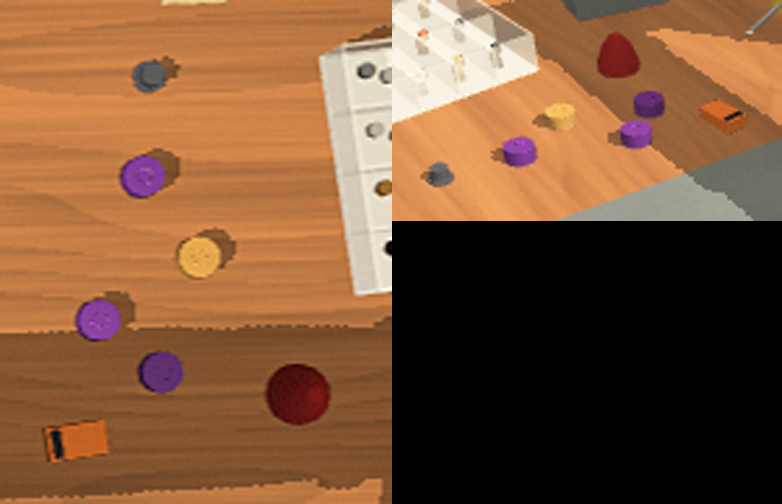

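View pics/crop2.png

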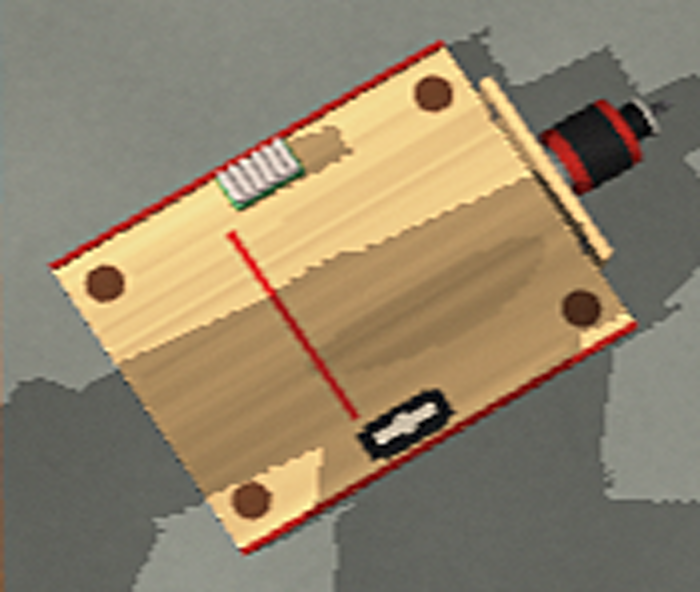

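View pics/crop3.png

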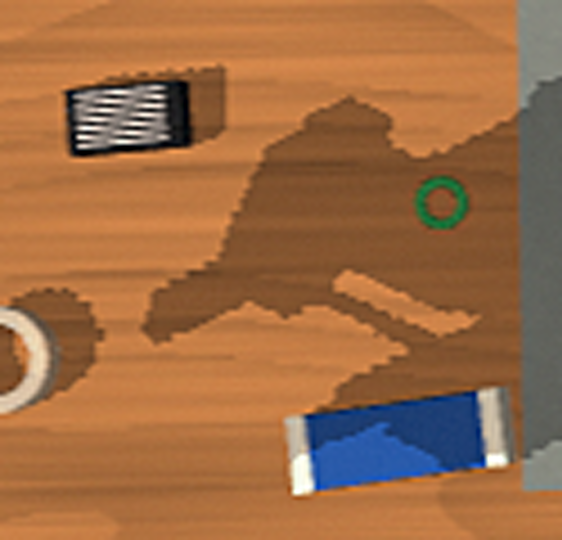

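```bash
cat > h.py <<'E'
import cv2, numpy as np
from station import arm, optics
def cam(n): m=optics.camera_model(n); return m['mtx'],m['R'],m['t']
def cast(n,uv,z):
    K,R,t=cam(n); uv=np.atleast_2d(uv).astype(float)
    d=(R.T@np.linalg.inv(K)@np.c_[uv,np.ones(len(uv))].T).T; C=-R.T@t
    return C+d*((z-C[2])/d[:,2])[:,None]
def proj(n,X):
    K,R,t=cam(n); p=(K@(R@np.atleast_2d(X).T+t[:,None])).T; return p[:,:2]/p[:,2:]
def up(im,box,f=4):
    x0,y0,x1,y1=box
    return cv2.resize(im[y0:y1,x0:x1],None,fx=f,fy=f,interpolation=cv2.INTER_CUBIC)
def unup(p,box,f=4): return (np.asarray(p,float)+.5)/f-.5+np.array(box[:2])
def big(mask):
    c,_=cv2.findContours(mask.astype(np.uint8),cv2.RETR_EXTERNAL,cv2.CHAIN_APPROX_NONE)
    return max(c,key=cv2.contourArea)
def rect(n,im,box,fn,z):
    """min-area rectangle of mask, cast on plane z: centre, long/short side, yaw deg"""
    u=up(im,box); hsv=cv2.cvtColor(u,cv2.COLOR_BGR2HSV).astype(int)
    m=fn(hsv); c=big(cv2.morphologyEx(m.astype(np.uint8),cv2.MORPH_CLOSE,np.ones((9,9))))
    P=cast(n,unup(c[:,0,:],box),z)[:,:2]
    r=cv2.minAreaRect((P*1000).astype(np.float32)); b=cv2.boxPoints(r)
    e=[b[1]-b[0],b[2]-b[1]]; e.sort(key=np.linalg.norm)
    yaw=np.degrees(np.arctan2(e[1][1],e[1][0]))
    return np.round(r[0],1),np.round([np.linalg.norm(e[1]),np.linalg.norm(e[0])],1),round(yaw%180,1)
E
python3 - <<'E'
from h import *
im=cv2.imread("pics/top0.png")
for n in("top","scene"):
    K,R,t=cam(n); print(n,"C",-R.T@t)
def blue(h): return (h[...,0]>95)&(h[...,0]<130)&(h[...,1]>110)
print("blue",rect("top",im,(155,280,214,325),blue,.014))
def notwood(h): return ~((h[...,0]<25)&(h[...,1]>80))
print("batt",rect("top",im,(155,280,214,325),lambda h:notwood(h)&(np.arange(h.shape[1])[None,:]<234),.014))
print("ctrl",rect("top",im,(105,215,150,245),lambda h:(h[...,2]<60)|(h[...,1]<70),.009))
print("recv",rect("top",im,(438,270,475,300),lambda h:((h[...,0]<14)&(h[...,1]>195))|(h[...,2]<50),.007))
bx=(488,208,512,236)
hsv=cv2.cvtColor(up(im,bx),cv2.COLOR_BGR2HSV).astype(int); print(hsv[56,52],hsv[5,5],hsv[45,70])
print("ball",rect("top",im,bx,lambda h:(h[...,0]>16)&(h[...,0]<30)&(h[...,2]>150),.008))
bx=(215,120,390,280)
print("line",rect("top",im,(262,176,306,236),lambda h:((h[...,0]<6)|(h[...,0]>172))&(h[...,1]>170)&(h[...,2]>130),.0205))
def red(h): return ((h[...,0]<8)|(h[...,0]>170))&(h[...,1]>150)&(h[...,2]>70)
print("railL",rect("top",im,(222,125,330,200),red,.024)); print("railR",rect("top",im,(270,200,385,280),red,.024))
print("serv",rect("top",im,(300,222,332,248),lambda h:(h[...,2]<60)|(h[...,1]<40),.054))
E
```

```text
top C [ 0.42980765 -0.01596167  1.24095427]
scene C [0.95368776 0.6824893  0.64660313]
blue (array([366.2, 288.3]), array([82.9, 35.8], dtype=float32), np.float32(96.7))
batt (array([366.4, 285.1]), array([109.9,  37.4], dtype=float32), np.float32(96.7))
ctrl (array([525., 417.]), array([59.3, 33.2], dtype=float32), np.float32(94.1))
recv (array([ 385. , -292.5]), array([47.9, 27.2], dtype=float32), np.float32(97.6))
[ 18 168 228] [ 13 167 196] [ 18 167 231]
ball (array([ 523.5, -391.9]), array([33.3, 30.8], dtype=float32), np.float32(132.8))
line (array([565.3,  67.4]), array([128.8,   5.2], dtype=float32), np.float32(30.7))
railL (array([665.8,  89.9]), array([249.5,   5.1], dtype=float32), np.float32(120.8))
railR (array([497.2, -10.1]), array([249.6,   5.3], dtype=float32), np.float32(120.8))
serv (array([503.4,   7.3]), array([50. , 22.5], dtype=float32), np.float32(121.4))
```

```bash
cat >> h.py <<'E'
from scipy.spatial.transform import Rotation as Ro
def plan(x,y,z,yaw):
    s=arm.get_state(); R=Ro.from_euler('xyz',s['ee_rot']); T=Ro.from_euler('xyz',[np.pi,0,np.radians(yaw)])
    d=R.inv().apply(np.array([x,y,z])-s['eef_pos']); r=(R.inv()*T).as_rotvec(degrees=True)
    print("plan",np.round(d,4),np.round(r,2))
def st():
    s=arm.get_state(); print("t%.2f"%s['t'],np.round(s['eef_pos'],4),np.round(np.degrees(s['ee_rot']),2),"F",np.round(s['force'],1),"w %.4f"%s['width'],"q",np.round(s['q'],2))
E
python3 - <<'E'
from h import *
st(); plan(.3663,.285,.12,-83.3)
E
```

```text
t0.10 [0.2927 0.6078 0.2477] [ 1.7992e+02 -1.0000e-02 -2.5720e+01] F [ 0.3 -0.4 -1.5] w 0.0876 q [ 1.41  0.36  0.01 -0.   -1.22 -0.29]
plan [0.2063 0.2587 0.1281] [ 7.000e-02 -5.000e-02  5.758e+01]
```

jog_arm([
  [[0.206, 0.259, 0.128, 0.07, 0, 57.6, 0.06], [0.206, 0.259, 0.128, 0.07, 0, 57.6, 0.06], [0.206, 0.259, 0.128, 0.07, 0, 57.6, 0.06], [0.206, 0.259, 0.128, 0.07, 0, 57.6, 0.06], [0.206, 0.259, 0.128, 0.07, 0, 57.6, 0.06], [0.206, 0.259, 0.128, 0.07, 0, 57.6, 0.06], [0.206, 0.259, 0.128, 0.07, 0, 57.6, 0.06], [0.206, 0.259, 0.128, 0.07, 0, 57.6, 0.06]],
])

```text
t: 0.9
eef_pos: [0.3644, 0.2788, 0.1178]
ee_rot: [3.138, -0.005, -1.461]
force: [-0.8, 0.9, 0.7]
width: 0.0602
```

```bash
python3 - <<'E'
from h import *
st(); plan(.3663,.285,.08,-83.3)
cv2.imwrite("pics/s1.png",optics.grab_frame("scene")[:,:,::-1])
E
```

```text
t0.90 [0.3644 0.2788 0.1178] [179.78  -0.27 -83.73] F [-0.8  0.9  0.7] w 0.0602 q [ 1.08  0.14 -0.62 -0.   -0.81 -0.97]
plan [-0.0061 -0.0027  0.0378] [ 0.22 -0.27 -0.43]
```

View pics/s1.png

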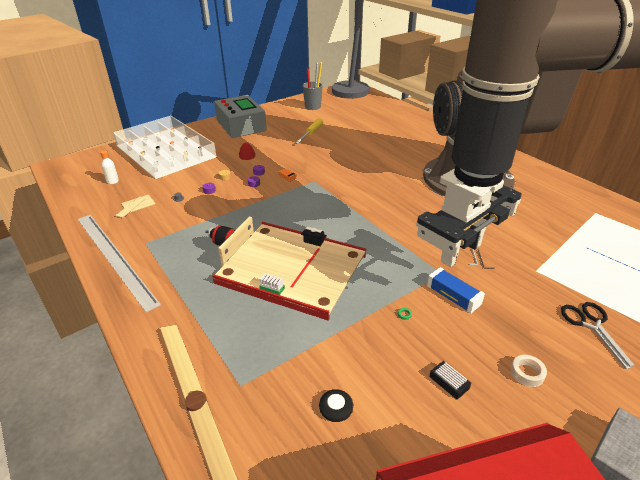

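Image: gripper over the battery at about (455,290), with fingers on either side of its width. Descending.

jog_arm([
  [[-0.006, -0.003, 0.03, 0.2, -0.3, -0.4, 0.06], [-0.006, -0.003, 0.06, 0.2, -0.3, -0.4, 0.06], [-0.006, -0.003, 0.08, 0.2, -0.3, -0.4, 0.06], [-0.006, -0.003, 0.091, 0.2, -0.3, -0.4, 0.06], [-0.006, -0.003, 0.091, 0.2, -0.3, -0.4, 0.06], [-0.006, -0.003, 0.091, 0.2, -0.3, -0.4, 0.06]],
])

```text
t: 1.55
eef_pos: [0.3677, 0.2877, 0.0282]
ee_rot: [-3.14, 0.002, -1.45]
force: [-0.1, 0.1, 0.2]
width: 0.0599
```

```bash
python3 - <<'E'
from h import *
st(); plan(.3663,.285,.026,-83.3)
im=optics.grab_frame("scene")[:,:,::-1]
im2=optics.grab_frame("top")[:,:,::-1]
cv2.imwrite("pics/s2.png",np.hstack([cv2.resize(im[180:340,380:540],None,fx=2.5,fy=2.5),cv2.resize(im2[240:380,120:280],None,fx=2.5,fy=400/140)]))
E
```

```text
t1.55 [0.3677 0.2877 0.0282] [-1.7989e+02  1.2000e-01 -8.3070e+01] F [-0.1  0.1  0.2] w 0.0599 q [ 1.09  0.29 -0.71  0.   -0.57 -0.97]
plan [0.0025 0.0017 0.0022] [-0.11  0.12  0.23]
```

View pics/s2.png

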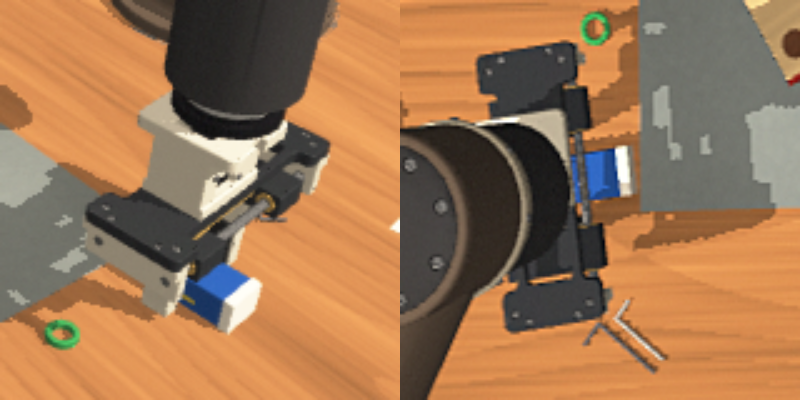

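Both crops show the jaws straddling the battery. Closing.

jog_arm([
  [[0.002, 0.002, 0.002, -0.1, 0.1, 0.2, 0.05], [0.002, 0.002, 0.002, -0.1, 0.1, 0.2, 0.03], [0.002, 0.002, 0.002, -0.1, 0.1, 0.2, 0.03], [0.002, 0.002, 0.002, -0.1, 0.1, 0.2, 0.03], [0.002, 0.002, 0.002, -0.1, 0.1, 0.2, 0.03], [0.002, 0.002, 0.002, -0.1, 0.1, 0.2, 0.03]],
], newtons=30)

```text
t: 2.25
eef_pos: [0.3662, 0.2857, 0.027]
ee_rot: [-3.14, 0.002, -1.454]
force: [-1.7, -0.5, 6.6]
width: 0.0362
```

```bash
python3 - <<'E'
from h import *
st(); plan(.3663,.285,.026,-83.3)
E
```

```text
t2.25 [0.3662 0.2857 0.027 ] [-1.7994e+02  1.1000e-01 -8.3290e+01] F [-1.7 -0.5  6.6] w 0.0362 q [ 1.09  0.29 -0.71 -0.   -0.56 -0.97]
plan [ 0.0007 -0.0001  0.001 ] [-0.06  0.11  0.01]
```

jog_arm([
  [[0, 0, -0.03, 0, 0, 0, 0.03], [0, 0, -0.07, 0, 0, 0, 0.03], [0, 0, -0.1, 0, 0, 0, 0.03], [0, 0, -0.1, 0, 0, 0, 0.03], [0, 0, -0.1, 0, 0, 0, 0.03]],
])

```text
t: 2.75
eef_pos: [0.366, 0.2856, 0.1272]
ee_rot: [-3.14, 0.003, -1.454]
force: [-0.0, -0.8, -1.9]
width: 0.0361
```

```bash
python3 - <<'E'
from h import *
st(); plan(.5653,.0674,.12,-59.25)
E
```

```text
t2.75 [0.366  0.2856 0.1272] [-179.91    0.18  -83.3 ] F [-0.  -0.8 -1.9] w 0.0361 q [ 1.09  0.13 -0.61 -0.   -0.83 -0.97]
plan [ 0.2399 -0.1725  0.0067] [ -0.13   0.16 -24.06]
```

jog_arm([
  [[0.03, -0.022, 0.001, 0, 0, -3, 0.03], [0.07, -0.05, 0.002, 0, 0, -7, 0.03], [0.11, -0.079, 0.003, 0, 0, -11, 0.03], [0.15, -0.108, 0.004, 0, 0, -15, 0.03], [0.19, -0.137, 0.005, 0, 0, -19, 0.03], [0.225, -0.162, 0.006, -0.1, 0.1, -22.5, 0.03], [0.24, -0.1725, 0.007, -0.1, 0.2, -24, 0.03], [0.24, -0.1725, 0.007, -0.1, 0.2, -24, 0.03]],
])

```text
t: 3.55
eef_pos: [0.5654, 0.0647, 0.1169]
ee_rot: [3.138, -0.0, -1.038]
force: [-1.0, -0.0, -1.8]
width: 0.0359
```

jog_arm([
  [[0, 0, 0, 0, 0, 0, 0.03], [0, 0, 0, 0, 0, 0, 0.03], [0, 0, 0, 0, 0, 0, 0.03]],
])

```text
t: 3.85
eef_pos: [0.5646, 0.0653, 0.1164]
ee_rot: [3.137, -0.0, -1.037]
force: [-0.0, 0.2, -1.7]
width: 0.0356
```

```bash
python3 - <<'E'
from h import *
st(); plan(.5653,.0674,.065,-59.25)
im=optics.grab_frame("scene")[:,:,::-1]
im2=optics.grab_frame("top")[:,:,::-1]
cv2.imwrite("pics/s3.png",np.hstack([cv2.resize(im[160:320,220:380],None,fx=2.5,fy=2.5),cv2.resize(im2[120:280,200:360],None,fx=2.5,fy=2.5)]))
cv2.imwrite("pics/s3f.png",im)
E
```

```text
t3.85 [0.5646 0.0653 0.1164] [ 1.7971e+02 -1.0000e-02 -5.9430e+01] F [-0.   0.2 -1.7] w 0.0356 q [ 0.46  0.31 -0.39  0.   -0.87  0.07]
plan [-0.0015 -0.0019  0.0514] [ 0.29 -0.01 -0.18]
```

View pics/s3.png

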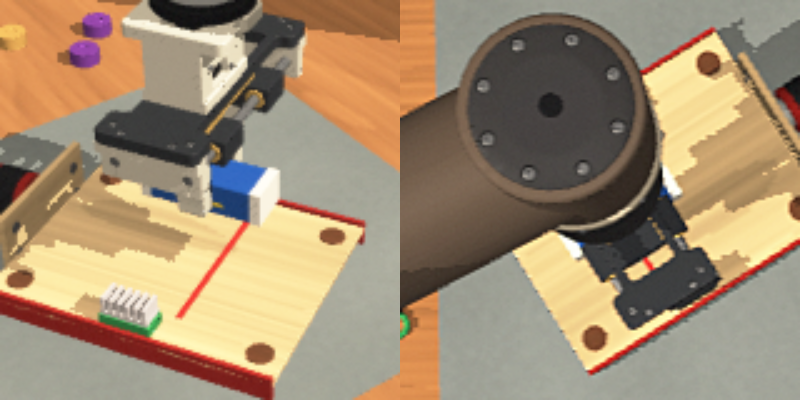

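The battery is held level over the deck, across the red line. Lowering gently.

jog_arm([
  [[-0.0015, -0.002, 0.02, 0.3, 0, -0.2, 0.03], [-0.0015, -0.002, 0.04, 0.3, 0, -0.2, 0.03], [-0.0015, -0.002, 0.055, 0.3, 0, -0.2, 0.03], [-0.0015, -0.002, 0.06, 0.3, 0, -0.2, 0.03], [-0.0015, -0.002, 0.06, 0.3, 0, -0.2, 0.03], [-0.0015, -0.002, 0.06, 0.3, 0, -0.2, 0.03], [-0.0015, -0.002, 0.06, 0.3, 0, -0.2, 0.03]],
])

```text
t: 4.65
eef_pos: [0.5664, 0.068, 0.058]
ee_rot: [-3.139, -0.001, -1.033]
force: [0.3, -1.3, -2.7]
width: 0.0356
```

```bash
python3 - <<'E'
from h import *
st(); plan(.5653,.0674,.047,-59.25)
E
```

```text
t4.65 [0.5664 0.068  0.058 ] [-1.7983e+02 -3.0000e-02 -5.9190e+01] F [ 0.3 -1.3 -2.7] w 0.0356 q [ 0.46  0.38 -0.45  0.   -0.73  0.07]
plan [-0.      0.0013  0.011 ] [-0.17 -0.03  0.06]
```

jog_arm([
  [[0, 0.001, 0.003, -0.1, 0, 0, 0.03], [0, 0.001, 0.006, -0.1, 0, 0, 0.03], [0, 0.001, 0.008, -0.1, 0, 0, 0.03], [0, 0.001, 0.01, -0.1, 0, 0, 0.03], [0, 0.001, 0.01, -0.1, 0, 0, 0.03], [0, 0.001, 0.01, -0.1, 0, 0, 0.03]],
])

```text
t: 5.25
eef_pos: [0.5655, 0.0675, 0.0478]
ee_rot: [-3.141, -0.001, -1.033]
force: [0.2, -0.0, -1.9]
width: 0.0361
```

```bash
python3 - <<'E'
from h import *
st(); plan(.5653,.0674,.047,-59.25)
E
```

```text
t5.25 [0.5655 0.0675 0.0478] [-1.7994e+02 -3.0000e-02 -5.9190e+01] F [ 0.2 -0.  -1.9] w 0.0361 q [ 0.46  0.4  -0.46  0.   -0.71  0.07]
plan [-0.0001  0.0002  0.0008] [-0.06 -0.03  0.06]
```

Still not touching. I'll lower in small steps until the force changes.

jog_arm([
  [[0, 0, 0.0007, 0, 0, 0, 0.03], [0, 0, 0.0014, 0, 0, 0, 0.03], [0, 0, 0.002, 0, 0, 0, 0.03], [0, 0, 0.002, 0, 0, 0, 0.03]],
])

```text
t: 5.65
eef_pos: [0.5657, 0.0675, 0.047]
ee_rot: [-3.14, -0.001, -1.033]
force: [-4.2, -0.2, 10.4]
width: 0.0359
```

jog_arm([
  [[0, 0, 0, 0, 0, 0, 0.04], [0, 0, 0, 0, 0, 0, 0.048], [0, 0, 0, 0, 0, 0, 0.052], [0, 0, 0, 0, 0, 0, 0.052], [0, 0, -0.03, 0, 0, 0, 0.052], [0, 0, -0.08, 0, 0, 0, 0.052], [0, 0, -0.12, 0, 0, 0, 0.052], [0, 0, -0.12, 0, 0, 0, 0.052]],
])

```text
t: 6.45
eef_pos: [0.5688, 0.0685, 0.1732]
ee_rot: [-3.13, -0.003, -1.032]
force: [1.0, 0.2, -0.6]
width: 0.0518
```

```bash
python3 - <<'E'
from h import *
st(); plan(.5235,-.3919,.12,-59.25)
E
```

```text
t6.45 [0.5688 0.0685 0.1732] [-179.35   -0.19  -59.11] F [ 1.   0.2 -0.6] w 0.0518 q [ 0.46  0.25 -0.33  0.   -0.98  0.07]
plan [0.3716 0.2758 0.0513] [-0.65 -0.19  0.14]
```

jog_arm([
  [[0.03, 0.022, 0, 0, 0, 4, 0.052], [0.075, 0.056, 0.005, 0, 0, 8, 0.052], [0.115, 0.085, 0.01, -0.1, 0, 13, 0.052], [0.155, 0.115, 0.02, -0.2, 0, 18, 0.052], [0.195, 0.145, 0.03, -0.3, 0, 22, 0.052], [0.235, 0.174, 0.04, -0.4, 0, 26, 0.052], [0.275, 0.204, 0.045, -0.5, 0, 30, 0.052], [0.315, 0.234, 0.05, -0.6, -0.1, 34, 0.052]],
])

```text
t: 7.25
eef_pos: [0.5306, -0.3147, 0.1219]
ee_rot: [-3.141, 0.002, -1.628]
force: [1.0, 0.7, 0.8]
width: 0.052
```

```bash
python3 - <<'E'
from h import *
st(); plan(.5235,-.3919,.1,-20)
im=optics.grab_frame("top")[:,:,::-1]
cv2.imwrite("pics/t4.png",im)
cv2.imwrite("pics/s4.png",optics.grab_frame("scene")[:,:,::-1])
E
```

```text
t7.25 [ 0.5306 -0.3147  0.1219] [-1.7998e+02  1.4000e-01 -9.3260e+01] F [1.  0.7 0.8] w 0.0520 q [-0.22  0.37 -0.28 -0.   -0.92  0.17]
plan [0.0775 0.0027 0.0218] [ -0.1    0.1  -73.26]
```

View pics/t4.png

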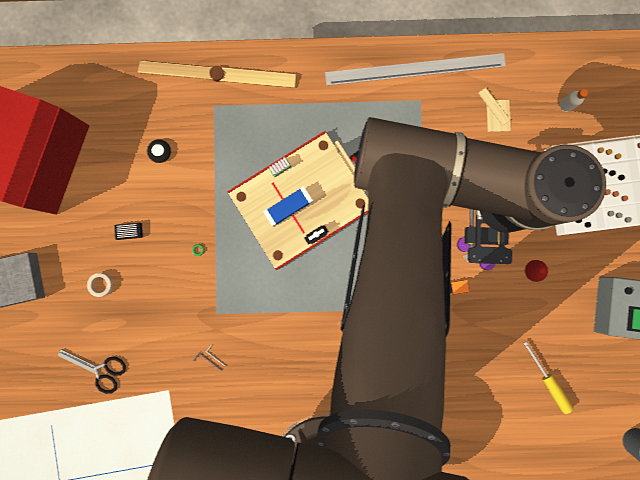

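Image: the battery is on the deck at (290,206), across the red line. The gripper is near the discs. I'll measure the battery pose before moving on.

```bash
cat >> h.py <<'E'
DC=np.array([581.5,39.9]); DY=-59.25
def deck(p):
    a=np.radians(DY); d=np.asarray(p)-DC; return np.round([d@[np.cos(a),np.sin(a)],d@[-np.sin(a),np.cos(a)]],1)
def undeck(p):
    a=np.radians(DY); c,s=np.cos(a),np.sin(a); return np.round(DC+np.array([[c,-s],[s,c]])@np.asarray(p),1)
E
python3 - <<'E'
from h import *
im=cv2.imread("pics/t4.png")
def blue(h): return (h[...,0]>95)&(h[...,0]<130)&(h[...,1]>110)
bx=(250,180,330,240)
r=rect("top",im,bx,blue,.048); print(r,deck(r[0]))
r=rect("top",im,bx,blue,.034); print(r,deck(r[0]))
cv2.imwrite("pics/c4.png",cv2.resize(im[120:280,215:390],None,fx=4,fy=3.7,interpolation=cv2.INTER_CUBIC))
plan(.5235,-.3919,.1,-83)
s=cv2.imread("pics/s4.png"); cv2.imwrite("pics/c4s.png",cv2.resize(s[140:320,170:380],None,fx=3.5,fy=3.3,interpolation=cv2.INTER_CUBIC))
print(undeck([-12,-45]),undeck([71.5,0]))
E
```

```text
(array([564.9,  65.7]), array([82.4, 38. ], dtype=float32), np.float32(120.5)) [-30.7  -1.1]
(array([566.4,  66.6]), array([83.4, 38.4], dtype=float32), np.float32(120.5)) [-30.7   0.7]
plan [0.0744 0.0012 0.0207] [  0.07   0.13 -10.55]
[536.7  27.2] [618.1 -21.5]
```

View pics/c4.png

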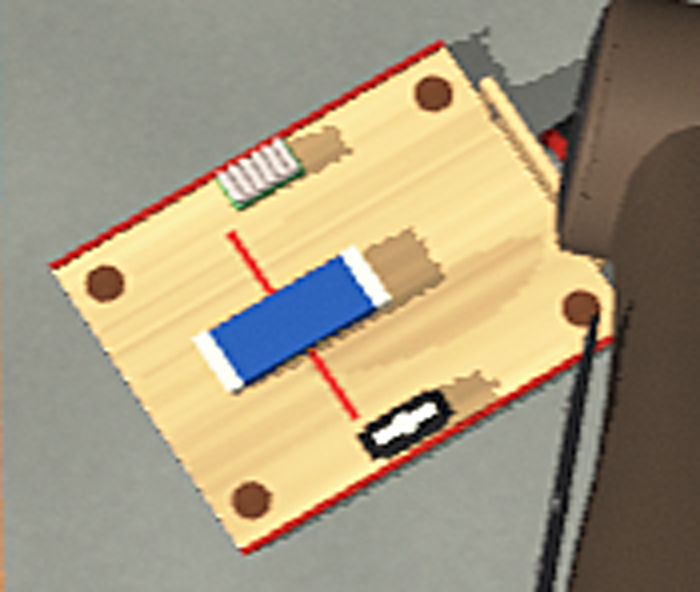

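View pics/c4s.png

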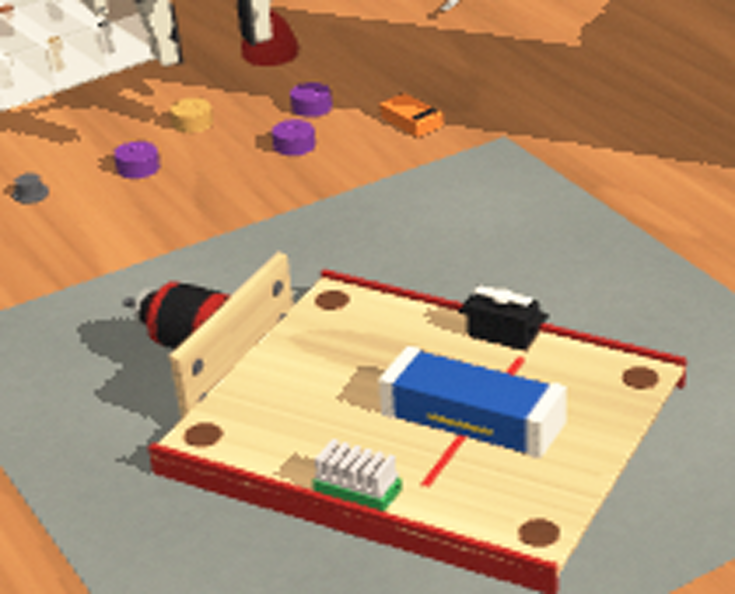

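The battery is within about 1 mm of the line and the centreline, at yaw 120.5°. The brass disc at (501,222) is clear of the purple discs, so I'm moving over it.

jog_arm([
  [[0.025, 0, 0.002, 0, 0, -4, 0.052], [0.055, 0.001, 0.005, 0, 0, -8, 0.052], [0.074, 0.001, 0.01, 0, 0, -10.5, 0.052], [0.074, 0.001, 0.02, 0, 0, -10.5, 0.052], [0.074, 0.001, 0.02, 0, 0, -10.5, 0.052], [0.074, 0.001, 0.02, 0, 0, -10.5, 0.052]],
])

```text
t: 7.95
eef_pos: [0.5237, -0.3908, 0.1004]
ee_rot: [3.14, 0.003, -1.449]
force: [0.3, 1.1, 0.3]
width: 0.0524
```

```bash
python3 - <<'E'
from h import *
st(); plan(.5235,-.3919,.026,-83)
im=optics.grab_frame("scene")[:,:,::-1]
cv2.imwrite("pics/s5.png",cv2.resize(im[90:240,140:300],None,fx=4,fy=4,interpolation=cv2.INTER_CUBIC))
E
```

```text
t7.95 [ 0.5237 -0.3908  0.1004] [ 1.7989e+02  1.7000e-01 -8.3050e+01] F [0.3 1.1 0.3] w 0.0524 q [-0.34  0.45 -0.21 -0.   -0.91  0.47]
plan [0.0013 0.0002 0.0744] [ 0.11  0.17 -0.05]
```

View pics/s5.png

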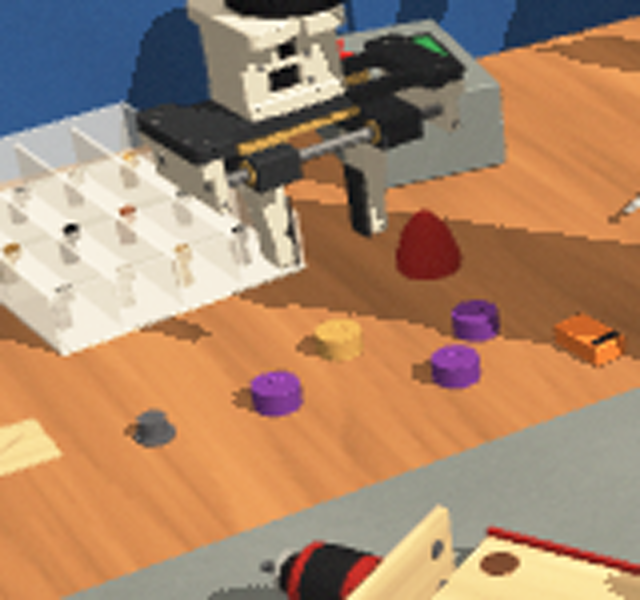

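jog_arm([
  [[0.001, 0, 0.03, 0.1, 0.2, 0, 0.052], [0.001, 0, 0.055, 0.1, 0.2, 0, 0.052], [0.001, 0, 0.07, 0.1, 0.2, 0, 0.052], [0.001, 0, 0.075, 0.1, 0.2, 0, 0.052], [0.001, 0, 0.075, 0.1, 0.2, 0, 0.052], [0.001, 0, 0.075, 0.1, 0.2, 0, 0.052]],
])

```text
t: 8.6
eef_pos: [0.5249, -0.3918, 0.027]
ee_rot: [-3.14, -0.002, -1.449]
force: [0.4, -0.8, 0.4]
width: 0.0521
```

```bash
python3 - <<'E'
from h import *
st(); plan(.5235,-.3919,.025,-83)
im=optics.grab_frame("scene")[:,:,::-1]
cv2.imwrite("pics/s6.png",cv2.resize(im[120:220,160:320],None,fx=4,fy=4,interpolation=cv2.INTER_CUBIC))
E
```

```text
t8.60 [ 0.5249 -0.3918  0.027 ] [-1.7989e+02 -1.1000e-01 -8.2990e+01] F [ 0.4 -0.8  0.4] w 0.0521 q [-0.34  0.53 -0.28  0.   -0.76  0.46]
plan [-0.0001  0.0014  0.002 ] [-0.11 -0.11  0.01]
```

View pics/s6.png

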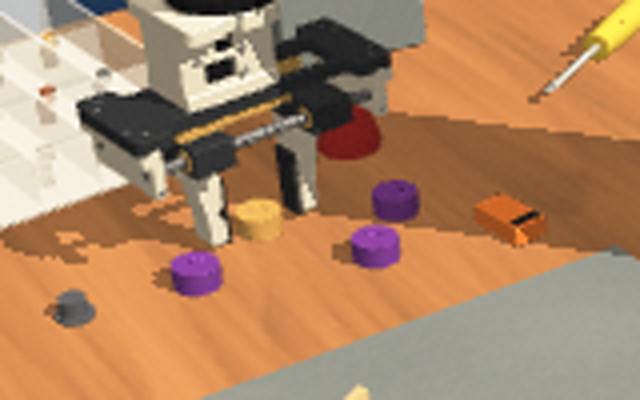

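The brass disc sits between the fingers, with the purple discs clear. Closing on it.

jog_arm([
  [[0, 0.001, 0.001, 0, 0, 0, 0.045], [0, 0.001, 0.002, 0, 0, 0, 0.035], [0, 0.001, 0.002, 0, 0, 0, 0.026], [0, 0.001, 0.002, 0, 0, 0, 0.026], [0, 0.001, 0.002, 0, 0, 0, 0.026], [0, 0.001, 0.002, 0, 0, 0, 0.026]],
], newtons=25)

```text
t: 9.25
eef_pos: [0.524, -0.3921, 0.0254]
ee_rot: [-3.139, -0.002, -1.448]
force: [-1.3, 0.3, 3.0]
width: 0.0301
```

jog_arm([
  [[0, 0, -0.03, 0, 0, 0, 0.026], [0, 0, -0.07, 0, 0, 0, 0.026], [0, 0, -0.1, 0, 0, 0, 0.026], [0, 0, -0.11, 0, 0, 0, 0.026], [0, 0, -0.11, 0, 0, 0, 0.026]],
])

```text
t: 9.75
eef_pos: [0.5244, -0.3921, 0.1369]
ee_rot: [-3.137, -0.004, -1.449]
force: [0.3, 0.4, -1.3]
width: 0.0299
```

```bash
python3 - <<'E'
from h import *
st(); plan(.5656,.0665,.135,-59.25)
E
```

```text
t9.75 [ 0.5244 -0.3921  0.1369] [-179.71   -0.21  -83.  ] F [ 0.3  0.4 -1.3] w 0.0299 q [-0.34  0.41 -0.18  0.   -0.97  0.47]
plan [-0.4502 -0.0968  0.0008] [ -0.24  -0.26 -23.75]
```

Width is 30 mm, but the disc is 32 mm. Checking how it is held.

```bash
python3 - <<'E'
from h import *
im=optics.grab_frame("scene")[:,:,::-1]
p=proj("scene",arm.get_state()['eef_pos']-[0,0,.003])[0]; print(p)
x,y=p.astype(int)
a=cv2.resize(im[y-45:y+45,x-60:x+60],None,fx=6,fy=6,interpolation=cv2.INTER_CUBIC)
cv2.imwrite("pics/s7.png",a)
im=optics.grab_frame("top")[:,:,::-1]; cv2.imwrite("pics/t7.png",im)
E
```

```text
[217.98681852 131.46615309]
```

View pics/s7.png

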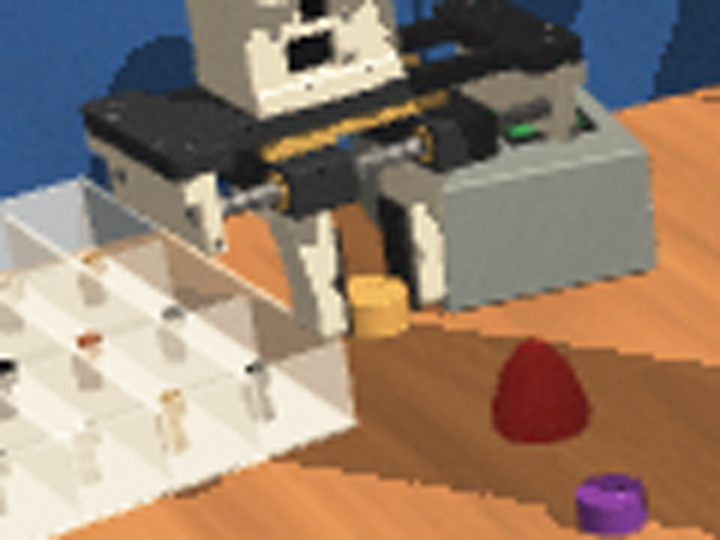

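```bash
python3 - <<'E'
from h import *
# original ballast from scene view
s=cv2.imread("pics/scene0.png"); bx=(212,164,238,188)
u=up(s,bx); h=cv2.cvtColor(u,cv2.COLOR_BGR2HSV).astype(int)
m=(h[...,0]>15)&(h[...,0]<30)&(h[...,2]>140); c=big(m); x,y,w,hh=cv2.boundingRect(c); print(x,y,w,hh,u.shape)
mm=cv2.moments(c); cen=unup([mm['m10']/mm['m00'],mm['m01']/mm['m00']],bx); print("scene cen",cen,cast("scene",cen,.008)[0]*1000)
t=cv2.imread("pics/top0.png"); bx=(488,208,512,236)
u=up(t,bx); h=cv2.cvtColor(u,cv2.COLOR_BGR2HSV).astype(int)
m=(h[...,0]>15)&(h[...,0]<30)&(h[...,2]>150); c=big(m); mm=cv2.moments(c); cen=unup([mm['m10']/mm['m00'],mm['m01']/mm['m00']],bx); print("top",cen,cast("top",cen,.009)[0]*1000, cv2.minEnclosingCircle(c))
# now
im=optics.grab_frame("scene")[:,:,::-1]; bx=(205,120,235,150)
u=up(im,bx,8); h=cv2.cvtColor(u,cv2.COLOR_BGR2HSV).astype(int)
m=(h[...,0]>15)&(h[...,0]<30)&(h[...,2]>140)&(h[...,1]>110); c=big(m); x,y,w,hh=cv2.boundingRect(c)
print("now bbox",unup([x,y],bx,8),unup([x+w,y+hh],bx,8))
P=arm.get_state()['eef_pos']
for o in (0,5,10,15):
    q=P-[0,0,.0174]; yaw=np.radians(-83); q=q+np.array([np.cos(yaw),np.sin(yaw),0])*-o/1000; print(o,proj("scene",q))
q=P-[0,0,.0174]; print("half width px",abs(proj("scene",q+[.016*.57,-.016*.82,0])-proj("scene",q)))
E
```

```text
26 22 49 42 (96, 104, 3)
scene cen [224.54590577 174.22051406] [ 523.76924792 -390.17884012    8.        ]
top [500.46983676 221.55524012] [ 523.72627441 -392.2317943     9.        ] ((49.80780029296875, 54.6768798828125), 33.61526870727539)
now bbox [215.0625 132.1875] [225.8125 143.0625]
0 [[219.20676361 137.20237928]]
5 [[220.26307204 137.81839562]]
10 [[221.32459372 138.4374522 ]]
15 [[222.39136735 139.05957161]]
half width px [[5.42794812 0.86366925]]
```

The disc's outline fits a centred hold to within about 2 mm, so the 30 mm reading is harmless. Carrying it to the battery.

```bash
python3 - <<'E'
from h import *
st(); plan(.5656,.0665,.135,-59.25)
E
```

```text
t9.90 [ 0.5227 -0.3913  0.1335] [-1.7999e+02 -3.0000e-02 -8.3020e+01] F [ 0.6  1.  -2.2] w 0.0299 q [-0.34  0.41 -0.19  0.   -0.97  0.47]
plan [-0.4492 -0.0982 -0.0017] [ -0.    -0.03 -23.77]
```

jog_arm([
  [[-0.03, -0.006, 0, 0, 0, -2, 0.026], [-0.075, -0.016, -0.003, 0, 0, -4, 0.026], [-0.12, -0.026, -0.005, 0, 0, -6, 0.026], [-0.165, -0.036, -0.007, 0, 0, -8, 0.026], [-0.21, -0.045, -0.007, 0, 0, -11, 0.026], [-0.255, -0.055, -0.007, 0, 0, -13, 0.026], [-0.3, -0.065, -0.007, 0, 0, -15, 0.026], [-0.345, -0.074, -0.007, 0, 0, -18, 0.026]],
])

```text
t: 10.7
eef_pos: [0.5533, -0.0382, 0.1387]
ee_rot: [3.139, 0.0, -1.133]
force: [1.1, -0.1, -0.8]
width: 0.0303
```

```bash
python3 - <<'E'
from h import *
st(); plan(.5656,.0665,.135,-59.25)
E
```

```text
t10.70 [ 0.5533 -0.0382  0.1387] [179.85   0.   -64.94] F [ 1.1 -0.1 -0.8] w 0.0303 q [ 0.28  0.26 -0.4   0.   -0.91  0.15]
plan [-0.0896 -0.0555  0.0036] [ 0.15  0.01 -5.69]
```

jog_arm([
  [[-0.03, -0.019, 0.001, 0, 0, -2, 0.026], [-0.06, -0.037, 0.002, 0.1, 0, -4, 0.026], [-0.08, -0.05, 0.003, 0.1, 0, -5, 0.026], [-0.09, -0.0555, 0.004, 0.1, 0, -5.7, 0.026], [-0.09, -0.0555, 0.004, 0.1, 0, -5.7, 0.026], [-0.09, -0.0555, 0.004, 0.1, 0, -5.7, 0.026], [-0.09, -0.0555, 0.004, 0.1, 0, -5.7, 0.026]],
])

```text
t: 11.4
eef_pos: [0.565, 0.0658, 0.1341]
ee_rot: [3.14, 0.0, -1.035]
force: [-0.6, -1.2, -1.0]
width: 0.0302
```

```bash
python3 - <<'E'
from h import *
st(); plan(.5656,.0665,.083,-59.25)
im=optics.grab_frame("scene")[:,:,::-1]
cv2.imwrite("pics/s8.png",cv2.resize(im[150:310,220:400],None,fx=4,fy=3.6,interpolation=cv2.INTER_CUBIC))
E
```

```text
t11.40 [0.565  0.0658 0.1341] [ 1.7989e+02  2.0000e-02 -5.9310e+01] F [-0.6 -1.2 -1. ] w 0.0302 q [ 0.46  0.29 -0.38 -0.   -0.91  0.08]
plan [-0.0003 -0.001   0.0511] [ 0.11  0.02 -0.06]
```

View pics/s8.png

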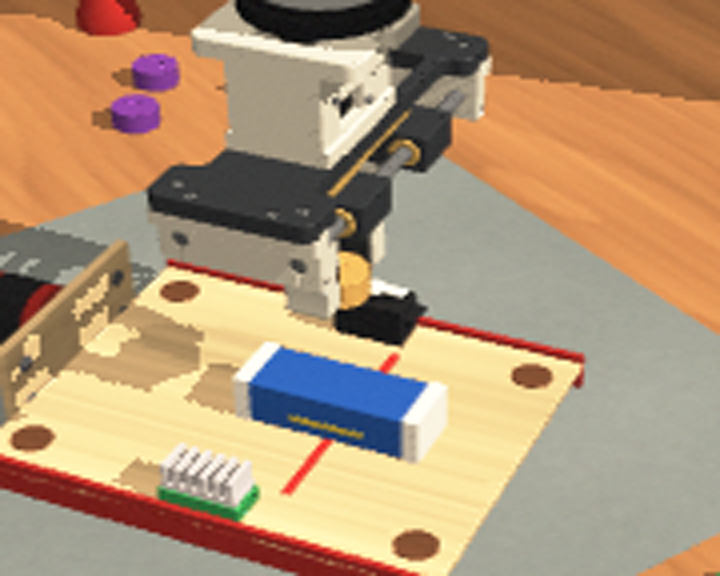

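```bash
python3 - <<'E'
from h import *
im=optics.grab_frame("scene")[:,:,::-1]; bx=(290,205,330,240)
u=up(im,bx,8); h=cv2.cvtColor(u,cv2.COLOR_BGR2HSV).astype(int)
m=(h[...,0]>14)&(h[...,0]<30)&(h[...,1]>120)&(h[...,2]>90); c=big(m); x,y,w,hh=cv2.boundingRect(c)
print("bbox",unup([x,y],bx,8),unup([x+w,y+hh],bx,8))
P=arm.get_state()['eef_pos']; K,R,t=cam("scene")
th=np.linspace(0,6.28,60)
for o in (0,4,8,12):
    yaw=np.radians(-59.25); ctr=P+np.array([np.cos(yaw),np.sin(yaw),0])*-o/1000
    pts=np.concatenate([np.c_[ctr[0]+.016*np.cos(th),ctr[1]+.016*np.sin(th),0*th+ctr[2]-dz] for dz in (.0254,.0094)])
    q=proj("scene",pts); print(o,q.min(0),q.max(0))
E
```

```text
bbox [303.9375 219.1875] [312.3125 235.6875]
0 [294.80159751 218.8105273 ] [311.91386017 235.53701744]
4 [296.70086885 219.28428441] [313.81628089 236.04450804]
8 [298.60586277 219.7594475 ] [315.7243663  236.55353181]
12 [300.51660518 220.23602284] [317.63814175 237.06409572]
```

The disc is centred in the jaws to about 0.5 mm. Lowering it.

jog_arm([
  [[0, -0.001, 0.02, 0.1, 0, 0, 0.026], [0, -0.001, 0.038, 0.1, 0, 0, 0.026], [0, -0.001, 0.05, 0.1, 0, 0, 0.026], [0, -0.001, 0.056, 0.1, 0, 0, 0.026], [0, -0.001, 0.057, 0.1, 0, 0, 0.026], [0, -0.001, 0.057, 0.1, 0, 0, 0.026], [0, -0.001, 0.057, 0.1, 0, 0, 0.026]],
])

```text
t: 12.2
eef_pos: [0.5666, 0.0665, 0.0782]
ee_rot: [-3.14, -0.0, -1.035]
force: [0.6, 0.2, -0.4]
width: 0.0303
```

```bash
python3 - <<'E'
from h import *
st(); plan(.5656,.0665,.0735,-59.25)
E
```

```text
t12.20 [0.5666 0.0665 0.0782] [-179.91   -0.    -59.31] F [ 0.6  0.2 -0.4] w 0.0303 q [ 0.46  0.36 -0.43 -0.   -0.78  0.08]
plan [-0.0005  0.0008  0.0047] [-0.09 -0.   -0.06]
```

jog_arm([
  [[-0.0005, 0.001, 0.001, -0.1, 0, 0, 0.026], [-0.0005, 0.001, 0.002, -0.1, 0, 0, 0.026], [-0.0005, 0.001, 0.003, -0.1, 0, 0, 0.026], [-0.0005, 0.001, 0.004, -0.1, 0, 0, 0.026], [-0.0005, 0.001, 0.0045, -0.1, 0, 0, 0.026], [-0.0005, 0.001, 0.0045, -0.1, 0, 0, 0.026]],
])

```text
t: 12.8
eef_pos: [0.5654, 0.0664, 0.0736]
ee_rot: [3.141, 0.0, -1.035]
force: [-0.5, 0.8, -1.5]
width: 0.03
```

jog_arm([
  [[0, 0, 0.0005, 0, 0, 0, 0.026], [0, 0, 0.001, 0, 0, 0, 0.026], [0, 0, 0.001, 0, 0, 0, 0.026]],
])

```text
t: 13.1
eef_pos: [0.5655, 0.0664, 0.0733]
ee_rot: [-3.142, -0.0, -1.035]
force: [-3.7, -0.8, 7.2]
width: 0.0302
```

Contact at 7 N. Releasing and rising.

jog_arm([
  [[0, 0, 0, 0, 0, 0, 0.034], [0, 0, 0, 0, 0, 0, 0.042], [0, 0, 0, 0, 0, 0, 0.048], [0, 0, 0, 0, 0, 0, 0.048], [0, 0, -0.02, 0, 0, 0, 0.048], [0, 0, -0.06, 0, 0, 0, 0.048], [0, 0, -0.09, 0, 0, 0, 0.052], [0, 0, -0.09, 0, 0, 0, 0.052]],
])

```text
t: 13.9
eef_pos: [0.568, 0.0672, 0.1679]
ee_rot: [-3.134, -0.002, -1.034]
force: [0.7, -0.1, -0.2]
width: 0.0518
```

```bash
python3 - <<'E'
from h import *
st(); plan(.525,.417,.12,-85.9)
im=optics.grab_frame("scene")[:,:,::-1]
cv2.imwrite("pics/s9.png",cv2.resize(im[150:310,220:400],None,fx=4,fy=3.6,interpolation=cv2.INTER_CUBIC))
# controller from scene0 view
s=cv2.imread("pics/scene0.png"); bx=(425,350,475,400)
u=up(s,bx); h=cv2.cvtColor(u,cv2.COLOR_BGR2HSV).astype(int)
m=((h[...,2]<60)|(h[...,1]<70)).astype(np.uint8); c=big(cv2.morphologyEx(m,cv2.MORPH_CLOSE,np.ones((9,9)))); hull=cv2.convexHull(c); mm=cv2.moments(hull); cen=unup([mm['m10']/mm['m00'],mm['m01']/mm['m00']],bx); print(cen,cast("scene",cen,.009)*1000)
E
```

```text
t13.90 [0.568  0.0672 0.1679] [-1.7957e+02 -1.2000e-01 -5.9240e+01] F [ 0.7 -0.1 -0.2] w 0.0518 q [ 0.46  0.25 -0.34  0.   -0.97  0.08]
plan [-0.3227 -0.1416  0.0484] [-4.500e-01 -1.000e-02  2.666e+01]
[449.76507564 379.59421219] [[525.06332468 418.47582081   9.        ]]
```

View pics/s9.png

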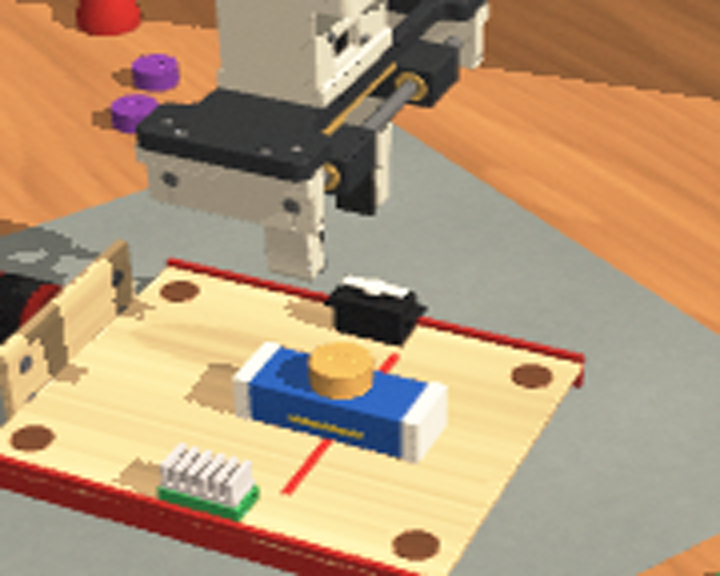

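The ballast sits centred on the battery. The controller agrees in both views at about (525,418) mm, so that is next.

jog_arm([
  [[-0.035, -0.015, 0.005, 0, 0, 3, 0.052], [-0.08, -0.035, 0.01, 0, 0, 7, 0.052], [-0.125, -0.055, 0.015, -0.1, 0, 11, 0.052], [-0.17, -0.075, 0.02, -0.2, 0, 15, 0.052], [-0.215, -0.094, 0.03, -0.3, 0, 19, 0.052], [-0.26, -0.114, 0.04, -0.4, 0, 23, 0.052], [-0.3, -0.132, 0.048, -0.4, 0, 26, 0.052], [-0.3225, -0.1415, 0.048, -0.4, 0, 26.7, 0.052]],
])

```text
t: 14.75
eef_pos: [0.5222, 0.4189, 0.1148]
ee_rot: [3.137, -0.003, -1.501]
force: [0.1, -0.7, -0.0]
width: 0.052
```

jog_arm([
  [[0, 0, 0, 0, 0, 0, 0.052], [0, 0, 0, 0, 0, 0, 0.052]],
])

```text
t: 14.95
eef_pos: [0.5211, 0.4187, 0.1127]
ee_rot: [3.134, -0.005, -1.5]
force: [-0.6, -0.6, -0.9]
width: 0.0523
```

```bash
python3 - <<'E'
from h import *
st(); plan(.525,.4177,.025,-85.9)
im=optics.grab_frame("scene")[:,:,::-1]
cv2.imwrite("pics/s10.png",cv2.resize(im[270:430,370:550],None,fx=4,fy=3.6,interpolation=cv2.INTER_CUBIC))
E
```

```text
t14.95 [0.5211 0.4187 0.1127] [179.59  -0.29 -85.92] F [-0.6 -0.6 -0.9] w 0.0523 q [ 0.97  0.46 -0.16 -0.   -0.96 -0.89]
plan [ 0.0008 -0.0045  0.0876] [ 0.41 -0.29 -0.03]
```

View pics/s10.png

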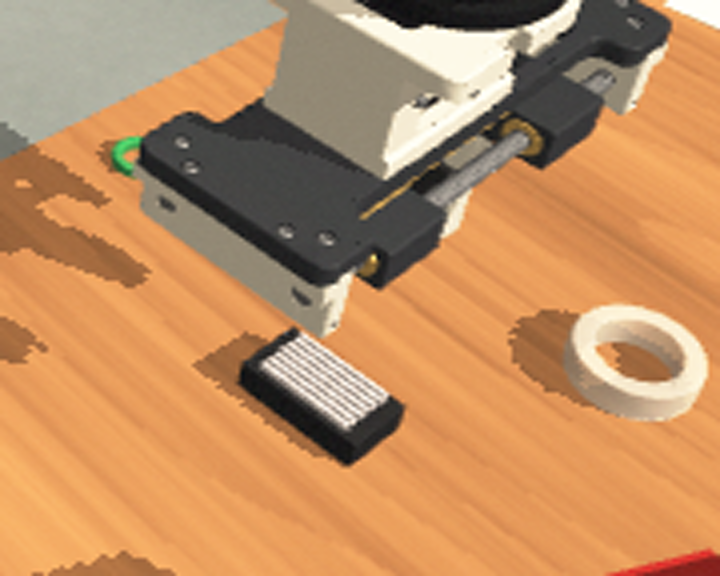

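jog_arm([
  [[0.001, -0.0045, 0.03, 0.4, -0.3, 0, 0.052], [0.001, -0.0045, 0.06, 0.4, -0.3, 0, 0.052], [0.001, -0.0045, 0.08, 0.4, -0.3, 0, 0.052], [0.001, -0.0045, 0.087, 0.4, -0.3, 0, 0.052], [0.001, -0.0045, 0.087, 0.4, -0.3, 0, 0.052], [0.001, -0.0045, 0.087, 0.4, -0.3, 0, 0.052], [0.001, -0.0045, 0.087, 0.4, -0.3, 0, 0.052]],
])

```text
t: 15.7
eef_pos: [0.5262, 0.4173, 0.0279]
ee_rot: [-3.14, 0.002, -1.501]
force: [-0.4, 0.1, -0.0]
width: 0.0519
```

```bash
python3 - <<'E'
from h import *
st(); plan(.525,.4177,.0255,-85.9)
im=optics.grab_frame("scene")[:,:,::-1]
cv2.imwrite("pics/s11.png",cv2.resize(im[300:430,370:550],None,fx=4,fy=4,interpolation=cv2.INTER_CUBIC))
E
```

```text
t15.70 [0.5262 0.4173 0.0279] [-1.7989e+02  1.3000e-01 -8.5980e+01] F [-0.4  0.1 -0. ] w 0.0519 q [ 0.96  0.55 -0.23  0.   -0.78 -0.89]
plan [-0.0005  0.0012  0.0024] [-0.11  0.13 -0.08]
```

View pics/s11.png

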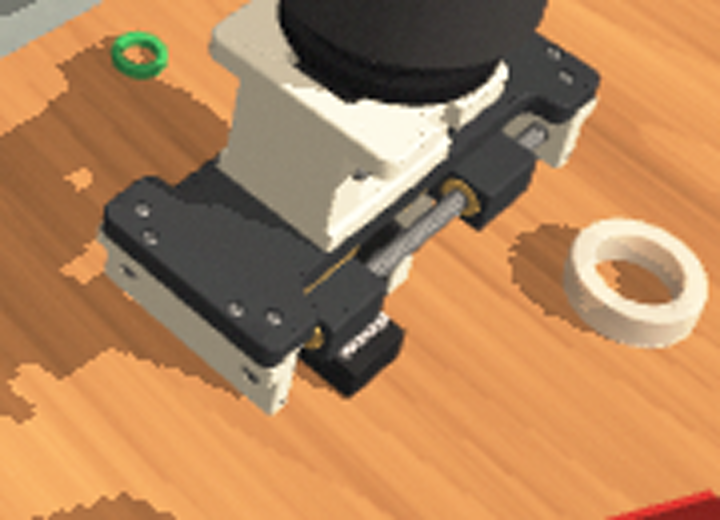

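The controller is between the fingers. Closing and lifting.

jog_arm([
  [[0, 0.001, 0.002, -0.1, 0.1, 0, 0.045], [0, 0.001, 0.002, -0.1, 0.1, 0, 0.035], [0, 0.001, 0.002, -0.1, 0.1, 0, 0.026], [0, 0.001, 0.002, -0.1, 0.1, 0, 0.026], [0, 0.001, 0.002, -0.1, 0.1, 0, 0.026], [0, 0.001, 0.002, -0.1, 0.1, 0, 0.026]],
], newtons=20)

```text
t: 16.35
eef_pos: [0.5251, 0.4174, 0.026]
ee_rot: [-3.141, 0.001, -1.5]
force: [-1.0, -1.1, 3.1]
width: 0.0317
```

jog_arm([
  [[0, 0, -0.03, 0, 0, 0, 0.026], [0, 0, -0.07, 0, 0, 0, 0.026], [0, 0, -0.11, 0, 0, 0, 0.026], [0, 0, -0.12, 0, 0, 0, 0.026], [0, 0, -0.12, 0, 0, 0, 0.026]],
])

```text
t: 16.85
eef_pos: [0.5258, 0.4182, 0.1482]
ee_rot: [-3.139, 0.004, -1.5]
force: [-0.3, -0.0, -1.1]
width: 0.0317
```

```bash
python3 - <<'E'
from h import *
st(); plan(.6181,-.0215,.145,-59.25)
im=optics.grab_frame("scene")[:,:,::-1]
cv2.imwrite("pics/s12.png",cv2.resize(im[200:400,370:570],None,fx=3,fy=3,interpolation=cv2.INTER_CUBIC))
E
```

```text
t16.85 [0.5258 0.4182 0.1482] [-179.83    0.22  -85.96] F [-0.3 -0.  -1.1] w 0.0317 q [ 0.96  0.42 -0.13 -0.   -1.01 -0.89]
plan [ 0.4451 -0.0611  0.0017] [ -0.21   0.17 -26.71]
```

View pics/s12.png

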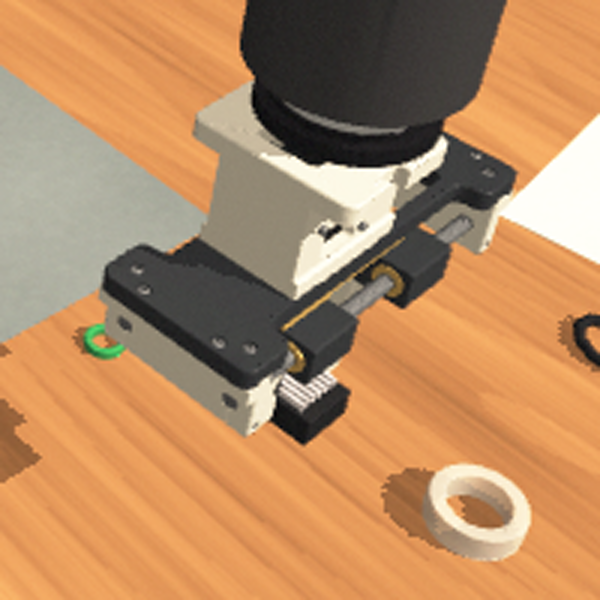

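jog_arm([
  [[0.03, -0.004, 0, 0, 0, -2, 0.026], [0.075, -0.01, 0, 0, 0, -5, 0.026], [0.12, -0.016, 0, 0, 0, -8, 0.026], [0.165, -0.022, 0, 0, 0, -11, 0.026], [0.21, -0.029, 0, 0, 0, -14, 0.026], [0.255, -0.035, 0, -0.1, 0.1, -17, 0.026], [0.3, -0.041, 0, -0.1, 0.1, -19, 0.026], [0.345, -0.047, 0, -0.2, 0.2, -22, 0.026]],
])

```text
t: 17.7
eef_pos: [0.5949, 0.0743, 0.1432]
ee_rot: [3.135, -0.001, -1.115]
force: [0.2, -0.4, -0.1]
width: 0.0316
```

```bash
python3 - <<'E'
from h import *
st(); plan(.6181,-.0215,.13,-59.25)
E
```

```text
t17.70 [0.5949 0.0743 0.1432] [ 1.7962e+02 -5.0000e-02 -6.3900e+01] F [ 0.2 -0.4 -0.1] w 0.0316 q [ 0.45  0.33 -0.29  0.   -0.96  0.  ]
plan [0.0963 0.0212 0.0134] [ 0.39 -0.04 -4.65]
```

jog_arm([
  [[0.035, 0.008, 0, 0.1, 0, -2, 0.026], [0.065, 0.015, 0, 0.2, 0, -3, 0.026], [0.085, 0.019, 0.005, 0.3, 0, -4, 0.026], [0.096, 0.021, 0.01, 0.4, 0, -4.6, 0.026], [0.096, 0.021, 0.013, 0.4, 0, -4.6, 0.026], [0.096, 0.021, 0.013, 0.4, 0, -4.6, 0.026], [0.096, 0.021, 0.013, 0.4, 0, -4.6, 0.026]],
])

```text
t: 18.4
eef_pos: [0.6177, -0.0207, 0.1295]
ee_rot: [3.14, -0.0, -1.035]
force: [-0.7, 0.4, -0.0]
width: 0.0317
```

```bash
python3 - <<'E'
from h import *
st(); plan(.6181,-.0215,.06,-59.25)
im=optics.grab_frame("scene")[:,:,::-1]
cv2.imwrite("pics/s13.png",cv2.resize(im[140:310,180:380],None,fx=3.5,fy=3.5,interpolation=cv2.INTER_CUBIC))
E
```

```text
t18.40 [ 0.6177 -0.0207  0.1295] [ 1.7993e+02 -1.0000e-02 -5.9290e+01] F [-0.7  0.4 -0. ] w 0.0317 q [ 0.28  0.37 -0.27  0.   -0.94  0.25]
plan [ 0.0009 -0.0001  0.0695] [ 0.07 -0.01 -0.04]
```

View pics/s13.png

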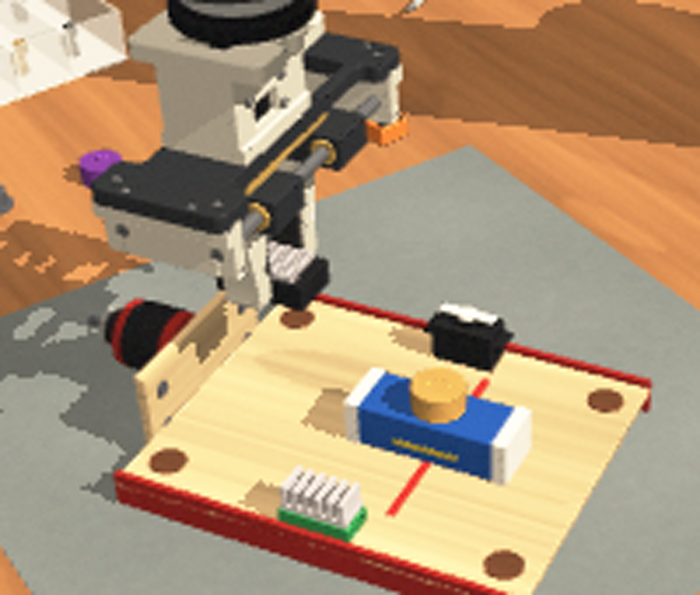

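jog_arm([
  [[0.001, 0, 0.025, 0, 0, 0, 0.026], [0.001, 0, 0.05, 0, 0, 0, 0.026], [0.001, 0, 0.068, 0, 0, 0, 0.026], [0.001, 0, 0.075, 0, 0, 0, 0.026], [0.001, 0, 0.077, 0, 0, 0, 0.026], [0.001, 0, 0.077, 0, 0, 0, 0.026], [0.001, 0, 0.077, 0, 0, 0, 0.026]],
])

```text
t: 19.15
eef_pos: [0.6192, -0.0211, 0.0541]
ee_rot: [-3.14, -0.001, -1.034]
force: [-0.1, 0.3, -0.5]
width: 0.0317
```

```bash
python3 - <<'E'
from h import *
st(); plan(.6181,-.0215,.046,-59.25)
E
```

```text
t19.15 [ 0.6192 -0.0211  0.0541] [-1.7993e+02 -6.0000e-02 -5.9240e+01] F [-0.1  0.3 -0.5] w 0.0317 q [ 0.28  0.45 -0.34  0.   -0.78  0.26]
plan [-0.0002  0.0011  0.0081] [-0.07 -0.06  0.01]
```

jog_arm([
  [[0, 0.001, 0.003, 0, 0, 0, 0.026], [0, 0.001, 0.005, 0, 0, 0, 0.026], [0, 0.001, 0.0065, 0, 0, 0, 0.026], [0, 0.001, 0.0075, 0, 0, 0, 0.026], [0, 0.001, 0.008, 0, 0, 0, 0.026], [0, 0.001, 0.008, 0, 0, 0, 0.026]],
])

```text
t: 19.75
eef_pos: [0.6183, -0.0217, 0.046]
ee_rot: [-3.141, -0.001, -1.034]
force: [0.3, -0.2, -0.6]
width: 0.0318
```

jog_arm([
  [[0, 0, 0.0005, 0, 0, 0, 0.026], [0, 0, 0.001, 0, 0, 0, 0.026], [0, 0, 0.001, 0, 0, 0, 0.026]],
])

```text
t: 20.05
eef_pos: [0.6184, -0.0217, 0.0459]
ee_rot: [-3.14, -0.001, -1.034]
force: [-2.3, 0.5, 6.9]
width: 0.0317
```

Contact. Releasing and rising.

jog_arm([
  [[0, 0, 0, 0, 0, 0, 0.036], [0, 0, 0, 0, 0, 0, 0.044], [0, 0, 0, 0, 0, 0, 0.05], [0, 0, 0, 0, 0, 0, 0.05], [0, 0, -0.03, 0, 0, 0, 0.05], [0, 0, -0.07, 0, 0, 0, 0.05], [0, 0, -0.11, 0, 0, 0, 0.06], [0, 0, -0.11, 0, 0, 0, 0.07]],
])

```text
t: 20.85
eef_pos: [0.6216, -0.0213, 0.1621]
ee_rot: [-3.131, -0.005, -1.033]
force: [0.7, -0.6, -0.5]
width: 0.0606
```

```bash
python3 - <<'E'
from h import *
st(); plan(.385,-.2925,.12,-172.4)
s=cv2.imread("pics/scene0.png"); bx=(272,162,304,186)
u=up(s,bx); h=cv2.cvtColor(u,cv2.COLOR_BGR2HSV).astype(int)
m=(((h[...,0]<14)&(h[...,1]>195))|(h[...,2]<60)).astype(np.uint8); c=cv2.convexHull(big(m)); mm=cv2.moments(c); cen=unup([mm['m10']/mm['m00'],mm['m01']/mm['m00']],bx); print(cv2.boundingRect(c),cen,cast("scene",cen,.007)*1000)
E
```

```text
t20.85 [ 0.6216 -0.0213  0.1621] [-179.42   -0.31  -59.16] F [ 0.7 -0.6 -0.5] w 0.0606 q [ 0.28  0.33 -0.24  0.   -0.99  0.26]
plan [0.1114 0.3426 0.0392] [ -0.69   0.38 113.24]
(27, 27, 69, 49) [286.93649702 174.40220465] [[ 386.7069529  -290.56729104    7.        ]]
```

jog_arm([
  [[0.01, 0.035, 0, 0, 0, -6, 0.07], [0.025, 0.078, 0.005, 0, 0, -14, 0.075], [0.038, 0.12, 0.01, 0, 0, -22, 0.075], [0.052, 0.16, 0.015, 0, 0, -30, 0.075], [0.065, 0.2, 0.02, 0, 0, -38, 0.075], [0.078, 0.24, 0.025, 0, 0, -46, 0.075], [0.091, 0.28, 0.03, 0, 0, -54, 0.075], [0.105, 0.32, 0.035, 0, 0, -62, 0.075]],
])

```text
t: 21.65
eef_pos: [0.4, -0.2761, 0.1243]
ee_rot: [3.141, -0.012, 0.054]
force: [1.3, -1.7, 0.9]
width: 0.0752
```

```bash
python3 - <<'E'
from h import *
st(); plan(.3855,-.292,.09,7.6)
cv2.imwrite("pics/t14.png",optics.grab_frame("top")[:,:,::-1])
im=optics.grab_frame("scene")[:,:,::-1]
cv2.imwrite("pics/s14.png",cv2.resize(im[70:310,170:400],None,fx=3,fy=2.5,interpolation=cv2.INTER_CUBIC))
E
```

```text
t21.65 [ 0.4    -0.2761  0.1243] [179.99  -0.69   3.11] F [ 1.3 -1.7  0.9] w 0.0752 q [-0.2   0.17 -0.57 -0.   -0.82  1.83]
plan [-0.0158  0.0151  0.0341] [ 0.04 -0.69 -4.49]
```

View pics/t14.png

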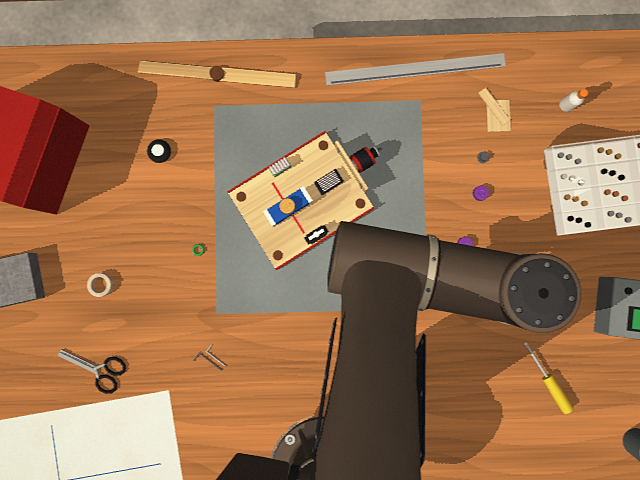

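View pics/s14.png

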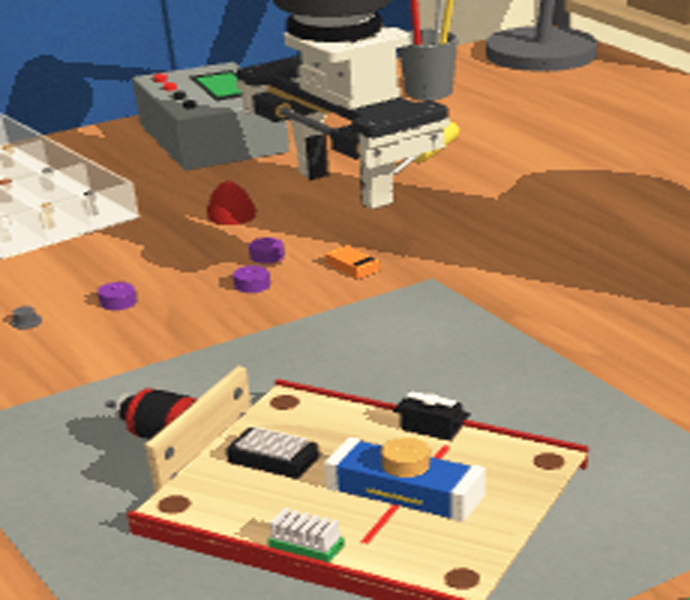

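The controller is at (329,181), ahead of the battery, and the ballast is on top at (289,205). Next I line up on the receiver at (457,287).

jog_arm([
  [[-0.01, 0.01, 0.01, 0, -0.3, -3, 0.066], [-0.016, 0.015, 0.025, 0, -0.7, -4.5, 0.066], [-0.016, 0.015, 0.034, 0, -0.7, -4.5, 0.066], [-0.016, 0.015, 0.034, 0, -0.7, -4.5, 0.066], [-0.016, 0.015, 0.034, 0, -0.7, -4.5, 0.066], [-0.016, 0.015, 0.034, 0, -0.7, -4.5, 0.066]],
])

```text
t: 22.35
eef_pos: [0.3835, -0.2927, 0.0899]
ee_rot: [-3.141, 0.002, 0.13]
force: [-0.2, -0.5, -0.4]
width: 0.0662
```

```bash
python3 - <<'E'
from h import *
st(); plan(.3855,-.292,.0245,7.6)
E
```

```text
t22.35 [ 0.3835 -0.2927  0.0899] [-1.7999e+02  1.1000e-01  7.4600e+00] F [-0.2 -0.5 -0.4] w 0.0662 q [-0.24  0.22 -0.61  0.   -0.75  1.94]
plan [ 0.0022 -0.0004  0.0654] [-0.01  0.11 -0.14]
```

jog_arm([
  [[0.002, 0, 0.025, 0, 0.1, -0.1, 0.066], [0.002, 0, 0.045, 0, 0.1, -0.1, 0.066], [0.002, 0, 0.058, 0, 0.1, -0.1, 0.066], [0.002, 0, 0.064, 0, 0.1, -0.1, 0.066], [0.002, 0, 0.065, 0, 0.1, -0.1, 0.066], [0.002, 0, 0.065, 0, 0.1, -0.1, 0.066], [0.002, 0, 0.065, 0, 0.1, -0.1, 0.066]],
])

```text
t: 23.05
eef_pos: [0.386, -0.2926, 0.0257]
ee_rot: [3.141, -0.001, 0.132]
force: [-0.0, 0.1, -0.2]
width: 0.066
```

```bash
python3 - <<'E'
from h import *
st(); plan(.3855,-.292,.025,7.6)
im=optics.grab_frame("scene")[:,:,::-1]
cv2.imwrite("pics/s15.png",cv2.resize(im[110:230,210:370],None,fx=4,fy=4,interpolation=cv2.INTER_CUBIC))
E
```

```text
t23.05 [ 0.386  -0.2926  0.0257] [ 1.7997e+02 -7.0000e-02  7.5700e+00] F [-0.   0.1 -0.2] w 0.0660 q [-0.24  0.32 -0.67 -0.   -0.58  1.94]
plan [-0.0005 -0.0007  0.0007] [ 0.03 -0.07 -0.03]
```

View pics/s15.png

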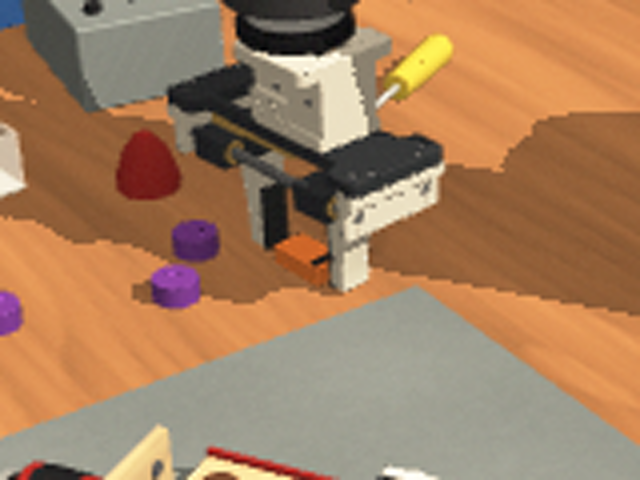

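The receiver is between the fingers, end to end. Closing gently and lifting.

jog_arm([
  [[0, 0, 0.0005, 0, 0, 0, 0.058], [0, 0, 0.0005, 0, 0, 0, 0.048], [0, 0, 0.0005, 0, 0, 0, 0.04], [0, 0, 0.0005, 0, 0, 0, 0.04], [0, 0, 0.0005, 0, 0, 0, 0.04], [0, 0, 0.0005, 0, 0, 0, 0.04]],
], newtons=15)

```text
t: 23.7
eef_pos: [0.3861, -0.2927, 0.0253]
ee_rot: [3.141, -0.001, 0.132]
force: [-1.1, 0.4, 4.7]
width: 0.0461
```

jog_arm([
  [[0, 0, -0.03, 0, 0, 0, 0.04], [0, 0, -0.07, 0, 0, 0, 0.04], [0, 0, -0.1, 0, 0, 0, 0.04], [0, 0, -0.11, 0, 0, 0, 0.04], [0, 0, -0.11, 0, 0, 0, 0.04]],
])

```text
t: 24.2
eef_pos: [0.3867, -0.2928, 0.1366]
ee_rot: [3.14, -0.004, 0.132]
force: [-0.2, 0.6, -0.8]
width: 0.0458
```

```bash
python3 - <<'E'
from h import *
st(); 
print(undeck([-12,-45])); plan(.5367,.0272,.135,30.75)
im=optics.grab_frame("scene")[:,:,::-1]
cv2.imwrite("pics/s16.png",cv2.resize(im[80:200,230:370],None,fx=4,fy=4,interpolation=cv2.INTER_CUBIC))
t=cv2.imread("pics/t14.png")
r=rect("top",t,(310,165,350,198),lambda h:(h[...,2]<60),.038);print("ctrl",r,deck(r[0]))
bx=(278,194,302,218); u=up(t,bx); h=cv2.cvtColor(u,cv2.COLOR_BGR2HSV).astype(int)
m=(h[...,0]>12)&(h[...,0]<30)&(h[...,1]>100)&(h[...,2]>100); m=cv2.morphologyEx(m.astype(np.uint8),cv2.MORPH_OPEN,np.ones((15,15))); (cx,cy),rr=cv2.minEnclosingCircle(big(m)); c=cast("top",unup([cx,cy],bx),.057)[0]*1000; print("ball",c,rr/4,deck(c[:2]))
r=rect("top",t,(250,180,330,240),lambda h:(h[...,0]>95)&(h[...,0]<130)&(h[...,1]>110),.034); print("batt",r,deck(r[0]))
E
```

```text
t24.20 [ 0.3867 -0.2928  0.1366] [179.9   -0.26   7.57] F [-0.2  0.6 -0.8] w 0.0458 q [-0.24  0.15 -0.55  0.   -0.86  1.94]
[536.7  27.2]
plan [ 0.1908 -0.2975  0.002 ] [  0.15  -0.23 -23.18]
ctrl (array([616.4, -21.7]), array([55.7, 33.2], dtype=float32), np.float32(120.7)) [70.8 -1.5]
ball [565.17818681  66.88619959  57.        ] 7.6603851318359375 [-31.5  -0.2]
batt (array([566.4,  66.6]), array([83.5, 38.2], dtype=float32), np.float32(120.7)) [-30.7   0.7]
```

View pics/s16.png

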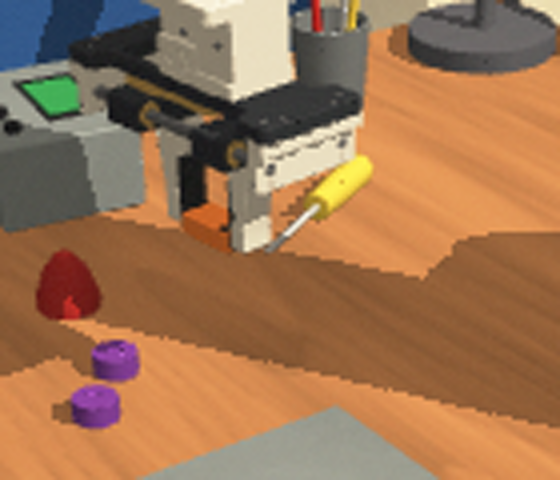

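The receiver is held by its ends (46 mm). The controller reads (70.8, -1.5) mm in deck axes and the ballast (-31.5, -0.2). Carrying the receiver to deck (-12, -45).

jog_arm([
  [[0.015, -0.025, 0, 0, 0, -2, 0.04], [0.04, -0.062, -0.002, 0, 0, -5, 0.04], [0.065, -0.101, -0.003, 0, 0, -8, 0.04], [0.09, -0.14, -0.003, 0, 0, -11, 0.04], [0.115, -0.18, -0.003, 0, 0, -14, 0.04], [0.14, -0.219, -0.002, 0, -0.1, -17, 0.04], [0.165, -0.258, 0, 0.1, -0.2, -20, 0.04], [0.183, -0.285, 0.001, 0.1, -0.2, -22, 0.04]],
])

```text
t: 25.05
eef_pos: [0.5298, 0.0165, 0.1323]
ee_rot: [-3.14, 0.004, 0.519]
force: [-0.4, -0.5, 0.2]
width: 0.0458
```

```bash
python3 - <<'E'
from h import *
st(); plan(.5367,.0272,.125,30.75)
E
```

```text
t25.05 [0.5298 0.0165 0.1323] [-179.91    0.23   29.74] F [-0.4 -0.5  0.2] w 0.0458 q [ 0.4   0.23 -0.46 -0.   -0.88  1.69]
plan [ 0.0113 -0.0059  0.0073] [-0.09  0.23 -1.01]
```

jog_arm([
  [[0.008, -0.004, 0, 0, 0.1, -0.6, 0.04], [0.0113, -0.006, 0.003, -0.1, 0.2, -1, 0.04], [0.0113, -0.006, 0.007, -0.1, 0.2, -1, 0.04], [0.0113, -0.006, 0.007, -0.1, 0.2, -1, 0.04], [0.0113, -0.006, 0.007, -0.1, 0.2, -1, 0.04], [0.0113, -0.006, 0.007, -0.1, 0.2, -1, 0.04]],
])

```text
t: 25.65
eef_pos: [0.5364, 0.0264, 0.1255]
ee_rot: [3.141, 0.0, 0.535]
force: [-0.2, 1.0, -0.1]
width: 0.0454
```

```bash
python3 - <<'E'
from h import *
st(); plan(.5367,.0272,.046,30.75)
im=optics.grab_frame("scene")[:,:,::-1]
cv2.imwrite("pics/s17.png",cv2.resize(im[140:310,200:400],None,fx=3.5,fy=3.5,interpolation=cv2.INTER_CUBIC))
E
```

```text
t25.65 [0.5364 0.0264 0.1255] [1.7999e+02 1.0000e-02 3.0660e+01] F [-0.2  1.  -0.1] w 0.0454 q [ 0.41  0.25 -0.46  0.   -0.87  1.69]
plan [ 0.0006 -0.0005  0.0795] [ 0.01  0.01 -0.09]
```

View pics/s17.png

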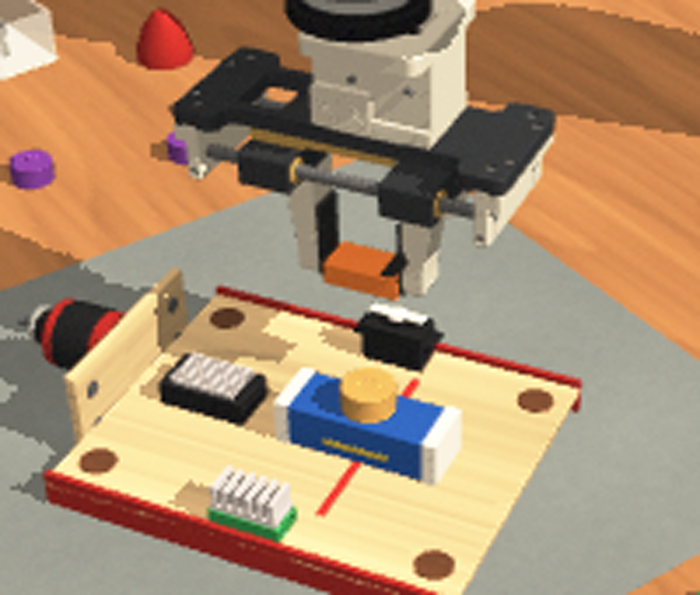

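jog_arm([
  [[0.0005, -0.0005, 0.025, 0, 0, -0.1, 0.04], [0.0005, -0.0005, 0.045, 0, 0, -0.1, 0.04], [0.0005, -0.0005, 0.06, 0, 0, -0.1, 0.04], [0.0005, -0.0005, 0.068, 0, 0, -0.1, 0.04], [0.0005, -0.0005, 0.072, 0, 0, -0.1, 0.04], [0.0005, -0.0005, 0.073, 0, 0, -0.1, 0.04], [0.0005, -0.0005, 0.073, 0, 0, -0.1, 0.04], [0.0005, -0.0005, 0.073, 0, 0, -0.1, 0.04]],
])

```text
t: 26.5
eef_pos: [0.5372, 0.0274, 0.0533]
ee_rot: [3.141, -0.001, 0.537]
force: [0.8, 0.2, -0.3]
width: 0.0457
```

```bash
python3 - <<'E'
from h import *
st(); plan(.5367,.0272,.0455,30.75)
im=optics.grab_frame("scene")[:,:,::-1]
cv2.imwrite("pics/s18.png",cv2.resize(im[170:290,240:380],None,fx=5,fy=5,interpolation=cv2.INTER_CUBIC))
E
```

```text
t26.50 [0.5372 0.0274 0.0533] [ 1.7998e+02 -7.0000e-02  3.0780e+01] F [ 0.8  0.2 -0.3] w 0.0457 q [ 0.42  0.35 -0.53  0.   -0.7   1.69]
plan [-0.0005 -0.      0.0078] [ 0.02 -0.07  0.03]
```

View pics/s18.png

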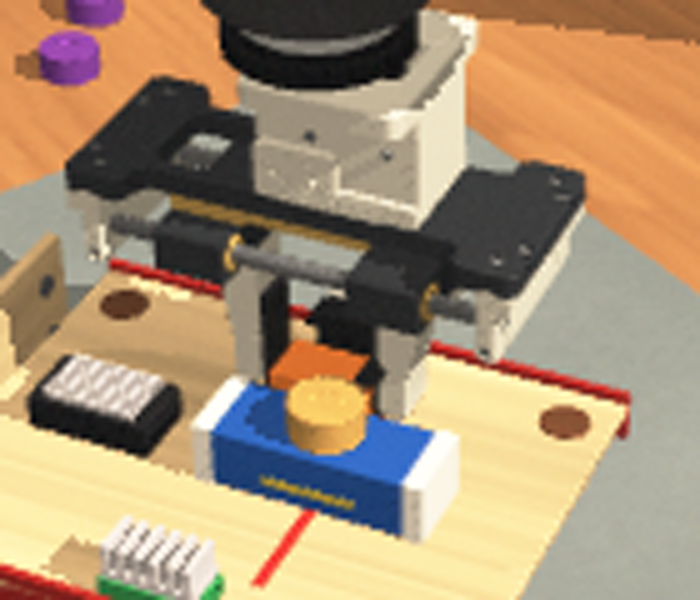

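The receiver is coming down between the battery and the servo, with clearance on both sides. Final lowering.

jog_arm([
  [[-0.0005, 0, 0.003, 0, 0, 0, 0.04], [-0.0005, 0, 0.005, 0, 0, 0, 0.04], [-0.0005, 0, 0.0065, 0, 0, 0, 0.04], [-0.0005, 0, 0.0075, 0, 0, 0, 0.04], [-0.0005, 0, 0.0075, 0, 0, 0, 0.04], [-0.0005, 0, 0.0075, 0, 0, 0, 0.04]],
])

```text
t: 27.15
eef_pos: [0.5367, 0.0272, 0.0457]
ee_rot: [3.141, -0.001, 0.537]
force: [0.4, 0.6, 0.3]
width: 0.0458
```

jog_arm([
  [[0, 0, 0.0005, 0, 0, 0, 0.04], [0, 0, 0.001, 0, 0, 0, 0.04], [0, 0, 0.001, 0, 0, 0, 0.04]],
])

```text
t: 27.45
eef_pos: [0.5368, 0.0272, 0.0453]
ee_rot: [3.141, -0.001, 0.537]
force: [-2.8, 0.7, 7.7]
width: 0.0458
```

jog_arm([
  [[0, 0, 0, 0, 0, 0, 0.05], [0, 0, 0, 0, 0, 0, 0.056], [0, 0, 0, 0, 0, 0, 0.06], [0, 0, 0, 0, 0, 0, 0.06], [0, 0, -0.025, 0, 0, 0, 0.06], [0, 0, -0.06, 0, 0, 0, 0.06], [0, 0, -0.1, 0, 0, 0, 0.06], [0, 0, -0.13, 0, 0, 0, 0.06]],
])

```text
t: 28.25
eef_pos: [0.537, 0.0272, 0.1776]
ee_rot: [3.14, -0.003, 0.538]
force: [1.2, -0.5, 0.4]
width: 0.0601
```

jog_arm([
  [[0, 0.03, 0, 0, 0, 0, 0.06], [0, 0.07, -0.01, 0, 0, 0, 0.06], [0, 0.11, -0.02, 0, 0, 0, 0.06], [0, 0.15, -0.02, 0, 0, 0, 0.06], [0, 0.19, -0.02, 0, 0, 0, 0.06], [0, 0.23, -0.02, 0, 0, 0, 0.06], [0, 0.27, -0.02, 0, 0, 0, 0.06], [0, 0.27, -0.02, 0, 0, 0, 0.06]],
])

```text
t: 29.05
eef_pos: [0.6764, -0.2087, 0.1962]
ee_rot: [3.141, -0.001, 0.534]
force: [0.3, -0.4, -0.5]
width: 0.0598
```

```bash
python3 - <<'E'
from h import *
st()
t=np.ascontiguousarray(optics.grab_frame("top")[:,:,::-1]); s=np.ascontiguousarray(optics.grab_frame("scene")[:,:,::-1])
cv2.imwrite("pics/t19.png",t)
cv2.imwrite("pics/f19.png",np.hstack([cv2.resize(t[120:280,215:390],(400,366),interpolation=cv2.INTER_CUBIC),cv2.resize(s[200:330,200:370],(400,366),interpolation=cv2.INTER_CUBIC)]))
r=rect("top",t,(310,165,350,198),lambda h:(h[...,2]<60),.038);print("ctrl",r,deck(r[0]))
r=rect("top",t,(285,210,325,240),lambda h:(h[...,0]<12)&(h[...,1]>190)&(h[...,2]>60),.034);print("recv",r,deck(r[0]))
bx=(278,194,302,218); u=up(t,bx); h=cv2.cvtColor(u,cv2.COLOR_BGR2HSV).astype(int)
m=(h[...,0]>12)&(h[...,0]<30)&(h[...,1]>100)&(h[...,2]>100); m=cv2.morphologyEx(m.astype(np.uint8),cv2.MORPH_OPEN,np.ones((15,15))); (cx,cy),rr=cv2.minEnclosingCircle(big(m)); c=cast("top",unup([cx,cy],bx),.057)[0]*1000; print("ball",c,deck(c[:2]))
r=rect("top",t,(250,180,330,240),lambda h:(h[...,0]>95)&(h[...,0]<130)&(h[...,1]>110),.034); print("batt",r,deck(r[0]))
E
```

```text
t29.05 [ 0.6764 -0.2087  0.1962] [ 1.7994e+02 -7.0000e-02  3.0610e+01] F [ 0.3 -0.4 -0.5] w 0.0598 q [-0.02  0.44  0.02  0.   -1.15  2.13]Traceback (most recent call last):
  File "<stdin>", line 6, in <module>
  File "h.py", line 20, in rect
    m=fn(hsv); c=big(cv2.morphologyEx(m.astype(np.uint8),cv2.MORPH_CLOSE,np.ones((9,9))))
                 ~~~^^^^^^^^^^^^^^^^^^^^^^^^^^^^^^^^^^^^^^^^^^^^^^^^^^^^^^^^^^^^^^^^^^^^^
  File "h.py", line 16, in big
    return max(c,key=cv2.contourArea)
ValueError: max() iterable argument is empty
```

View pics/f19.png

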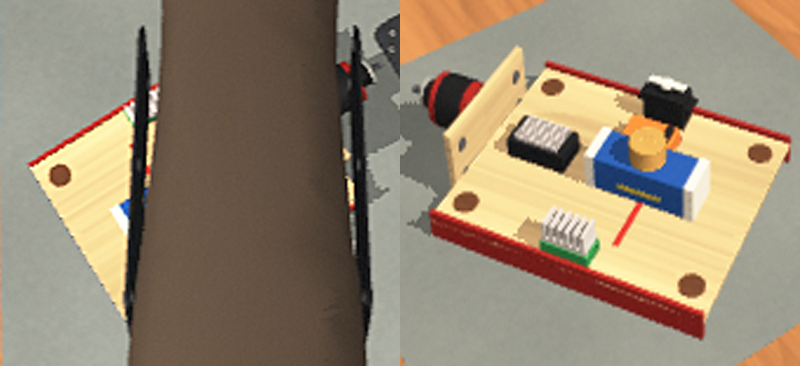

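View pics/t19.png

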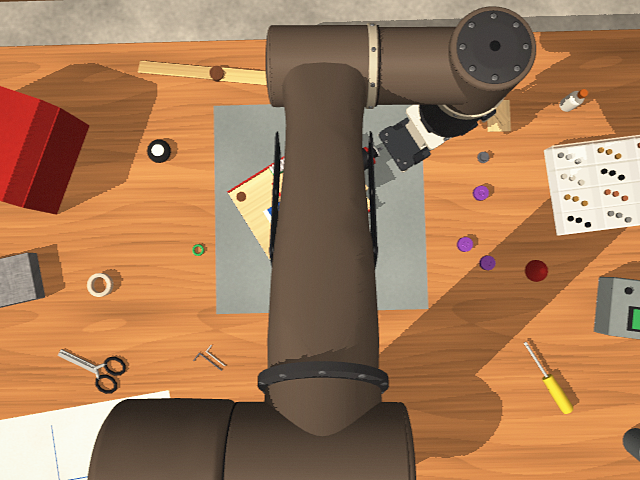

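The top view of the deck is blocked by the arm. I'll move it aside for the last check.

```bash
python3 - <<'E'
from h import *
plan(.48,-.36,.19,30.6)
E
```

```text
plan [-0.2464  0.0332  0.0063] [ 0.   -0.08  0.1 ]
```

jog_arm([
  [[-0.03, 0.004, 0, 0, 0, 0, 0.06], [-0.07, 0.01, 0, 0, 0, 0, 0.06], [-0.11, 0.015, 0, 0, 0, 0, 0.06], [-0.15, 0.02, 0, 0, 0, 0, 0.06], [-0.19, 0.025, 0, 0, 0, 0, 0.06], [-0.23, 0.03, 0, 0, 0, 0, 0.06], [-0.246, 0.033, 0, 0, 0, 0, 0.06], [-0.246, 0.033, 0, 0, 0, 0, 0.06]],
])

```text
t: 29.95
eef_pos: [0.4787, -0.3599, 0.1969]
ee_rot: [3.141, -0.002, 0.534]
force: [0.2, -0.5, -0.2]
width: 0.0597
```

```bash
python3 - <<'E'
from h import *
st()
t=np.ascontiguousarray(optics.grab_frame("top")[:,:,::-1])
cv2.imwrite("pics/t20.png",cv2.resize(t[120:280,215:390],None,fx=4,fy=3.7,interpolation=cv2.INTER_CUBIC)); cv2.imwrite("pics/t20f.png",t)
r=rect("top",t,(310,165,350,198),lambda h:(h[...,2]<60),.038);print("ctrl",r,deck(r[0]))
r=rect("top",t,(285,205,325,230),lambda h:((h[...,0]<12)&(h[...,1]>190)&(h[...,2]>60)),.034);print("recv",r,deck(r[0]))
bx=(278,194,302,218); u=up(t,bx); h=cv2.cvtColor(u,cv2.COLOR_BGR2HSV).astype(int)
m=(h[...,0]>12)&(h[...,0]<30)&(h[...,1]>100)&(h[...,2]>100); m=cv2.morphologyEx(m.astype(np.uint8),cv2.MORPH_OPEN,np.ones((15,15))); (cx,cy),rr=cv2.minEnclosingCircle(big(m)); c=cast("top",unup([cx,cy],bx),.057)[0]*1000; print("ball",c,deck(c[:2]))
r=rect("top",t,(250,180,330,240),lambda h:(h[...,0]>95)&(h[...,0]<130)&(h[...,1]>110),.034); print("batt",r,deck(r[0]))
r=rect("top",t,(300,222,332,248),lambda h:(h[...,2]<60)|(h[...,1]<40),.054); print("servo",r,deck(r[0]))
E
```

```text
t29.95 [ 0.4787 -0.3599  0.1969] [ 1.7998e+02 -1.1000e-01  3.0620e+01] F [ 0.2 -0.5 -0.2] w 0.0597 q [-0.32  0.27 -0.23 -0.   -1.06  2.43]
ctrl (array([616.5, -21.7]), array([55.7, 33. ], dtype=float32), np.float32(120.6)) [70.8 -1.4]
recv (array([541.9,  53.5]), array([17.1,  4.4], dtype=float32), np.float32(33.0)) [-31.9 -27.1]
ball [565.03516     66.73265898  57.        ] [-31.5  -0.4]
batt (array([566.3,  66.6]), array([83.5, 38.4], dtype=float32), np.float32(120.7)) [-30.7   0.6]
servo (array([503.3,   7.1]), array([49.7, 22.3], dtype=float32), np.float32(121.1)) [-11.8 -84. ]
```

View pics/t20.png

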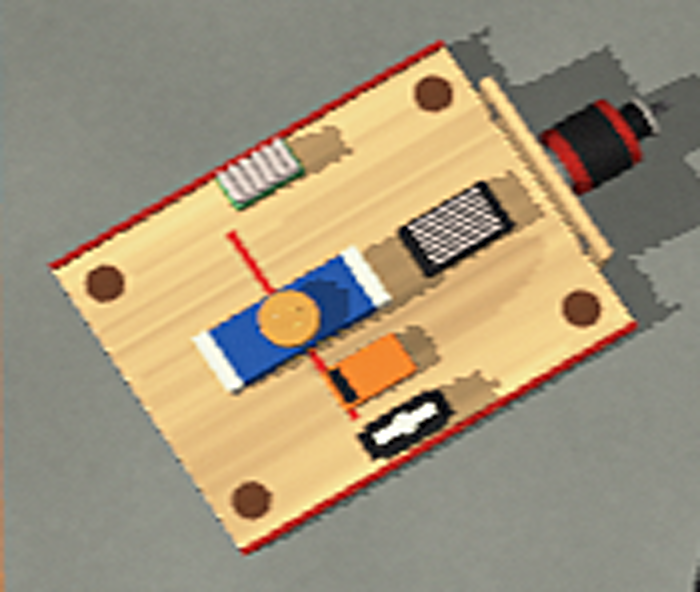

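Everything is in place in this view. My receiver mask caught the red line by mistake, so I'll measure the receiver once more from the same picture.

```bash
python3 - <<'E'
from h import *
t=cv2.imread("pics/t20f.png")
h=cv2.cvtColor(t,cv2.COLOR_BGR2HSV); print(h[219,309],h[225,300],h[215,320])
r=rect("top",t,(294,206,324,234),lambda h:((h[...,0]>5)&(h[...,0]<15)&(h[...,1]>190)&(h[...,2]>100))|(h[...,2]<60)&(np.add.outer(np.arange(h.shape[0]),-0*np.arange(h.shape[1]))<92),.027);print("recv",r,deck(r[0]))
E
```

```text
[ 14 203 243] [103 120  34] [ 17 113 165]
recv (array([536.4,  26.8]), array([45.4, 28.2], dtype=float32), np.float32(120.1)) [-11.8 -45.5]
```

```bash
python3 -c "
from station import arm
print(arm.job_done())"
```

```text
the job is handed in; nothing more can be done
None
```

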